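# Fit the blue bobbin to the spindle sander

## Task

Fit the blue sanding bobbin to the spindle sander: first slide the brass stop collar off the end of the storage arm that the blue bobbin hangs on and lay it in the steel parts dish, then slide the bobbin off and lower it onto the sander's upright spindle until it sits fully home on the shoulder, and let go. Do not drop the bobbin or the collar, and leave the other storage arm with its brown bobbin and collar, and everything else on the bench, where they are.

Things in the scene. Friction and masses are not known exactly. Their poses are not given: they have to be found in the camera images.
- bobbin: Sanding bobbin: rigid drum 38 in diameter, 60 long, black rubber with a blue sleeve, through bore 15, 80 to 150 g, both ends alike. Origin at its centre, x along its axis. Starts hanging on the bar of rack, sliding freely, its axis 1.5 mm below the bar's. Its centre is then at rack x +12 to +24.
- collar: Brass stop collar, 34 in diameter, 18 long along its x (bore 15), 65 to 125 g, with a black-headed thumbscrew standing out to 29 from its axis towards its -z (down at the start). Origin at its centre. Starts on the bar of rack between bobbin and free end, slack, sliding freely. Its centre is then at rack x -50 to -43.
- rack: Storage arm, fixed: steel foot plate (x -60 to +110, 100 wide, 8 thick), white slotted-angle post 44 wide, 270 tall, front face at x = +75; on it a level steel bar, diameter 12, axis along x at z = 200, free end at x = -65, fixed shoulder 26 wide up to x = +55. Origin on the bench; -x points out along the bar, to the robot's left within 0.4 rad. Holds the blue bobbin.
- rack_bar_end (a point): Centre of the free end of the blue bobbin's bar, 200 above the bench; the last 3 mm of the bar are chamfered. This rack and the sander change places from run to run.
- sander: Spindle sander let into the bench, fixed: flange 210 x 200, green casing, metal table 200 x 190 with its top at z = 60, upright spindle in its middle. A black dust hood 84 wide stands behind the spindle, x +68 to +98, up to z = 112, hose stub to x = +118. Origin on the bench under the spindle; -x is its front, towards the robot within 0.3 rad, z up.
- shoulder (a point): Centre of the top of the round shoulder (29 in diameter, at z = 68) at the foot of the spindle; a fully home bobbin rests on it, its centre 30 above this point. The steel spindle is 12 in diameter and rises 84 above this point, its top 10 tapering to 5 in diameter.
- dish: Round open steel parts dish, fixed: rim 140 in diameter at z = 26, flat floor 110 in diameter at z = 4. Origin on the bench under its centre.
- rack_2: Storage arm, fixed: steel foot plate (x -60 to +110, 100 wide, 8 thick), white slotted-angle post 44 wide, 270 tall, front face at x = +75; on it a level steel bar, diameter 12, axis along x at z = 200, free end at x = -65, fixed shoulder 26 wide up to x = +55. Origin on the bench; -x points out along the bar, to the robot's right within 0.4 rad. Holds the brown bobbin: leave alone.
- bobbin_2: Sanding bobbin: rigid drum 38 in diameter, 60 long, black rubber with a brown sleeve, through bore 15, 80 to 150 g, both ends alike. Origin at its centre, x along its axis. Starts hanging on the bar of rack_2, sliding freely, its axis 1.5 mm below the bar's.  Leave alone.
- collar_2: Brass stop collar, 34 in diameter, 18 long along its x (bore 15), 65 to 125 g, with a black-headed thumbscrew standing out to 29 from its axis towards its -z (down at the start). Origin at its centre. Starts on the bar of rack_2 between bobbin and free end, slack, sliding freely.  Leave alone.
- stone: Loose bystander: rounded white stone blank, 44 in diameter, 55 tall. Origin at the centre of its underside.
- jar: Loose bystander: amber jar with black cap, 43 in diameter, 62 tall. Origin at the centre of its underside.
- seal: Loose bystander: carved green stone seal, 34 x 34, 72 tall. Origin at the centre of its underside.
- bottle: Loose bystander: clear water bottle with blue cap, 54 in diameter, 150 tall. Origin at the centre of its underside.
- brush: Loose bystander: brush 160 long lying along its x axis, 42 wide, 20 tall. Origin at the middle of its underside.
- screwdriver: Loose bystander: screwdriver with red handle 170 long lying along its x axis, 26 tall. Origin at the middle of its underside.

How it is judged:
By the outcome, as a careful person would: the job done as asked, in the order asked, and still so for the second after the job is handed in, with the robot touching nothing.
It also fails if it takes over 69 s, if anything falls off the work surface, if the arm or the gripper's body presses on something with over 40 N, if the wrist force passes 120 N, or if a joint passes its speed limit or range.

## Robot

A 7-joint arm with a two-finger parallel gripper is mounted at the origin on the work surface. World frame = base frame: x ahead of the robot, y to its left, z up, the work surface at z = 0. Lengths are in mm, angles in rad, forces in N, time in s.
With the tool pointing down it reaches from about 425 to 875 mm from the base axis. Payload 9.9 kg.
Tool frame: the origin (TCP) lies midway between the tips of the shut fingers; the grasp point (between the pads) lies 19 mm behind it; x points along the fingers, y is the direction in which the jaws open and shut, and the axes are right-handed (so a half turn about x gives the same grasp; the last joint's range is limited). The gripper opens to 85 mm and grips with 20 to 120 N. Pads are 22 mm wide; open, the fingers measure 114 mm over their backs; the gripper's body (76 mm by 85 mm) begins 54 mm behind the grasp point. The pads swing forward as they close: fully open they stand 13 mm farther back than shut.
Start: joints at [-1.429, 0.576, 0.025, 1.437, -0.015, 1.129, -0.057], TCP at [151.115, 657.87, 231.289] pointing down, gripper open.
Joint ranges: [-2.76, 2.76], [-0.34, 2.15], [-1.52, 1.57], [0.19, 2.46], [-1.09, 4.23], [0.17, 1.99], [-2.82, 2.82]. Speed limits (rad/s): [2.22, 2.22, 3.01, 3.01, 3.14, 3.14, 3.14].

## Interface

Orientations are given as a unit quaternion [w, x, y, z].
In Python, from cell import * gives the robot as it stands. The module is installed in compiled form; this text tells all that it offers.
- The arm moves only by the tool carry_out, never from a script. Its argument "motion" is a list of rows, each a list of 7 numbers: the turn, a rotation vector about the tool's x, y, z in units of 6 degrees (1.0 is 6 degrees), then the shift along the tool's x, y, z in cm, then the closure in counts, from 0 (fully open) to 255 (shut). A call has 1 to 8 rows; each row shifts and turns the commanded pose from where the row before left it, along the tool's axes as they then stand; what a row does not reach is not made up. A row lasts 1/12 s, in which the tool goes at most 41.7 mm and 7.16 degrees, less where a joint would pass 70% of its speed; a pose out of reach is approached as far as the arm can. A call is refused whole if a number of a shift passes 4.17 or a number of a turn 1, either way. A call with a gripper value outside its range is refused whole. The fingers move at their own pace and stop on an object; the grip force is fixed at half the most. Time passes only in rows, so rows that do not move let the fingers close. It gives the time, the measured TCP pose, the force and the opening at its end, in the units of the state.
- sense(): the state, without advancing time (a new reading comes with each control period).
- camera(name): name is "scene" or "top" or "wrist"; returns a dict with "color" (480x640x3 uint8, blue, green, red), "camera_matrix" (3x3 intrinsics, pixels), "rvec" (rotation vector, rad) and "tvec" (3), from world to camera coordinates, as OpenCV has them. Camera axes: x right, y down, z forward; pixel columns grow to the right and rows downward; lengths in mm; the calibration is good to about 2 mm. A picture is of the moment at which its call begins. There is no depth.
- hand_in(): hands the job in, once; it reports no verdict.
The state is a dict: "time_s": time; "joint_positions": joint angles; "qvel": joint speeds; "tau": joint torques, N m; "tcp_pos": TCP position; "tcp_rot": TCP orientation; "contact_force": force on the tool from outside, world axes, zero at the start; "torque": the same for the moment, N m; "grip_width": finger opening in mm.
Only numpy, scipy, OpenCV 4.12 (cv2) and the standard library are available. Lean on these libraries where they do the work, as an engineer would, in place of code of your own. Each camera call takes 0.05 s, during which the arm holds its last target.

## Working session

There is one attempt and no reset: what is moved stays moved. The work goes in short steps, Python scripts to look and compute and a tool call to move; the robot and the scene stay as the last step left them, time stands still between calls to the robot, and variables do not carry over. Pictures are saved under pics/ and viewed, and the job is handed in when it is done.

Besides the shell and the picture viewer there is one more tool, called after "Emit:" as name(argument=value, ...), one argument or row to a line, values as JSON. carry_out: Moves the arm, as the interface text tells. Its arguments: {"type":"object","properties":{"motion":{"type":"array"}},"required":["motion"]}

```bash
mkdir -p pics; ls
python3 - <<'E'
from cell import *
import cv2
s=sense();print(s)
for n in ["scene","top","wrist"]:
    c=camera(n);cv2.imwrite(f"pics/{n}0.png",c["color"]);print(n,c["camera_matrix"].tolist(),c["rvec"],c["tvec"])
E
```

```text
pics
{'time_s': 0.0, 'joint_positions': array([-1.4288188 ,  0.57653706,  0.02482736,  1.43788968, -0.01500891,
        1.12899564, -0.05648914]), 'qvel': array([-0.00035967,  0.00037261,  0.00022816, -0.00128397, -0.00067889,
       -0.00122509,  0.00068154]), 'tau': array([ 3.91731628e-04, -7.65762520e+01,  2.25020863e+00, -2.85961246e+01,
        1.52508606e-02,  1.26671258e-02,  3.60166791e-05]), 'tcp_pos': array([150.99058525, 657.4412109 , 230.44541594]), 'tcp_rot': array([ 0.70256661,  0.07905516,  0.70264918, -0.0802158 ]), 'contact_force': array([0.89628212, 0.48588896, 1.36497011]), 'torque': array([ 0.03892275,  0.00937759, -0.00583928]), 'grip_width': 85.42316372324905}
scene [[433.7303481524704, 0.0, 316.3124712830264], [0.0, 433.7303481524704, 234.5803897559728], [0.0, 0.0, 1.0]] [ 2.02207342  1.57653814 -0.55515577] [-139.0501201  -314.31519853 1288.94398338]
top [[481.25349895501813, 0.0, 320.1954523776707], [0.0, 481.25349895501813, 238.9496025126512], [0.0, 0.0, 1.0]] [ 2.09391668 -2.14561276  0.16504269] [  39.13899012  565.26404763 1176.96374431]
wrist [[338.28970996315917, 0.0, 325.54997542030605], [0.0, 338.28970996315917, 244.31569014435746], [0.0, 0.0, 1.0]] [-2.24905053 -1.79380145 -0.28654504] [-675.13873627  -41.43349206  380.4464018 ]
```

View pics/scene0.png

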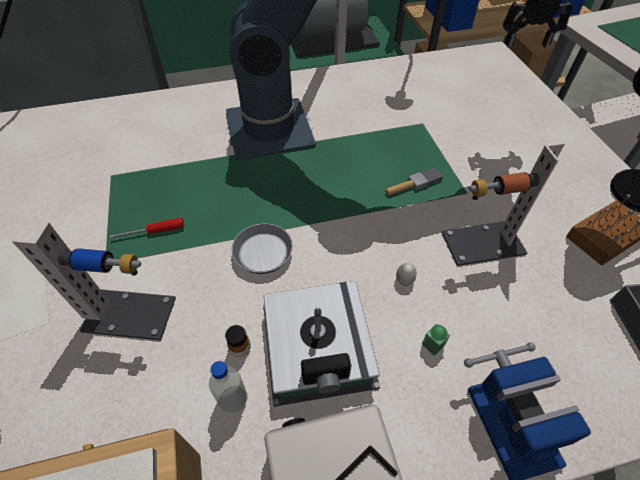

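View pics/top0.png

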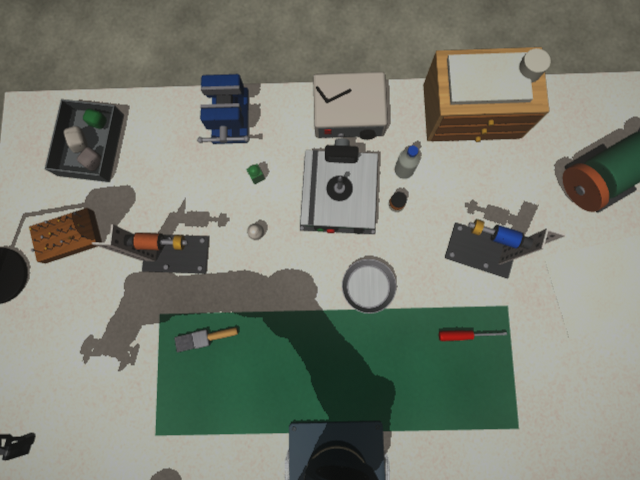

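View pics/wrist0.png

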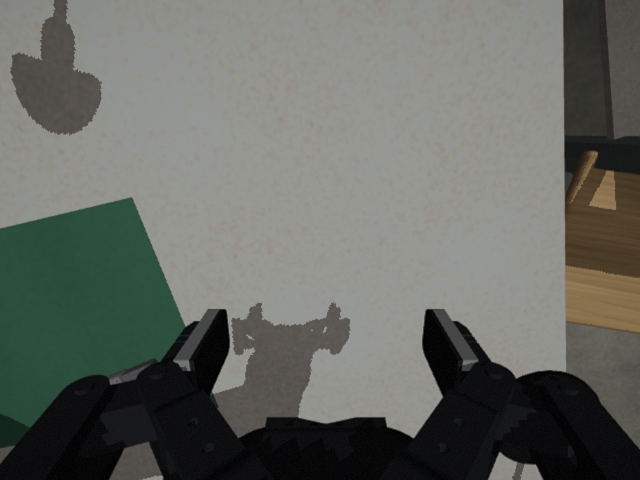

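The blue rack is at the robot's right (top image ~(500,240)), the sander is in the middle with its spindle at ~(340,187), and the dish is at ~(369,284). I'll enlarge these for measuring.

```bash
cat > h.py <<'E'
import numpy as np, cv2
from scipy.spatial.transform import Rotation as R
def cam(n):
    from cell import camera
    return camera(n)
def P(c): 
    Rm=cv2.Rodrigues(np.array(c["rvec"],float))[0]; return np.array(c["camera_matrix"])@np.c_[Rm,np.array(c["tvec"],float).reshape(3)]
def tri(cs,uvs):
    A=[]
    for c,(u,v) in zip(cs,uvs):
        p=P(c); A+= [u*p[2]-p[0], v*p[2]-p[1]]
    A=np.array(A); A/=np.linalg.norm(A[:,:3],axis=1)[:,None]
    return np.linalg.lstsq(A[:,:3],-A[:,3],rcond=None)[0]
def atz(c,uv,z):
    p=P(c);u,v=uv
    A=np.array([u*p[2]-p[0],v*p[2]-p[1]])
    return np.linalg.solve(A[:,:2],-A[:,3]-A[:,2]*z)
def proj(c,X):
    q=P(c)@np.r_[X,1]; return q[:2]/q[2]
def crop(c,x0,y0,w,h,name):
    k=min(800//w,600//h); im=c["color"][y0:y0+h,x0:x0+w]
    cv2.imwrite(name,cv2.resize(im,None,fx=k,fy=k,interpolation=cv2.INTER_CUBIC)); print(name,"scale",k)
E
python3 - <<'E'
from h import *
import pickle
cs={n:cam(n) for n in("scene","top")}
pickle.dump(cs,open("c0.pkl","wb"))
crop(cs["top"],435,190,130,95,"pics/t1.png")
crop(cs["scene"],10,215,170,125,"pics/s1.png")
crop(cs["top"],295,140,100,75,"pics/t2.png")
crop(cs["scene"],260,280,130,95,"pics/s2.png")
E
```

```text
pics/t1.png scale 6
pics/s1.png scale 4
pics/t2.png scale 8
pics/s2.png scale 6
```

View pics/t1.png

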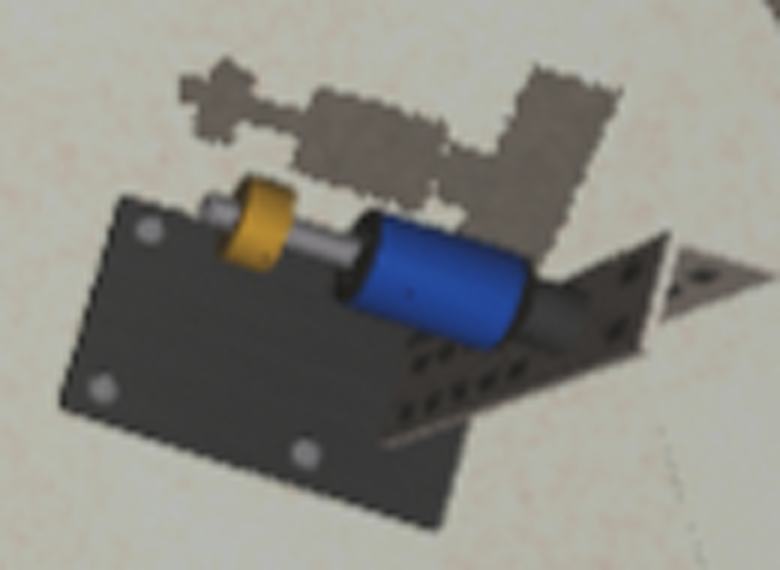

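View pics/s1.png

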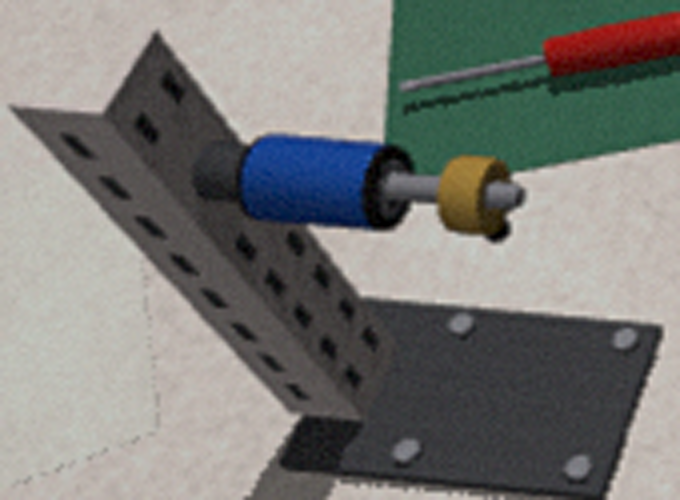

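View pics/t2.png

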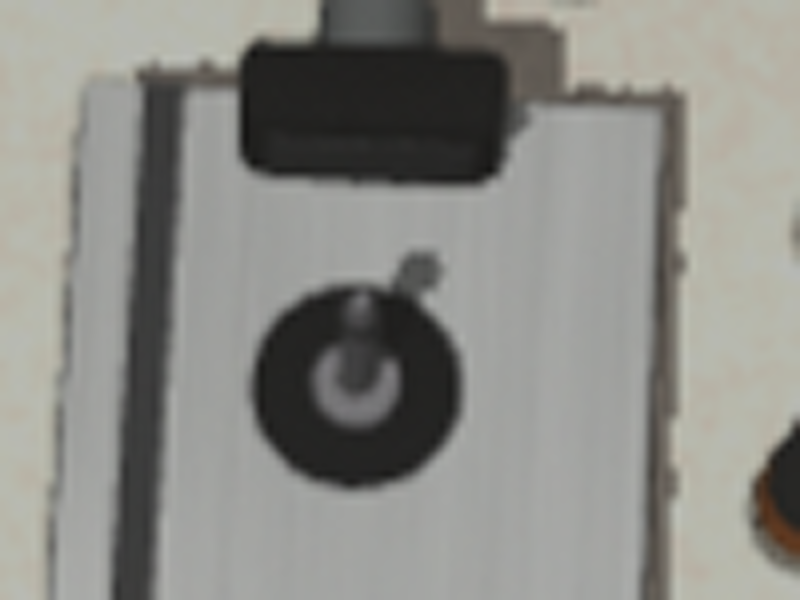

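View pics/s2.png

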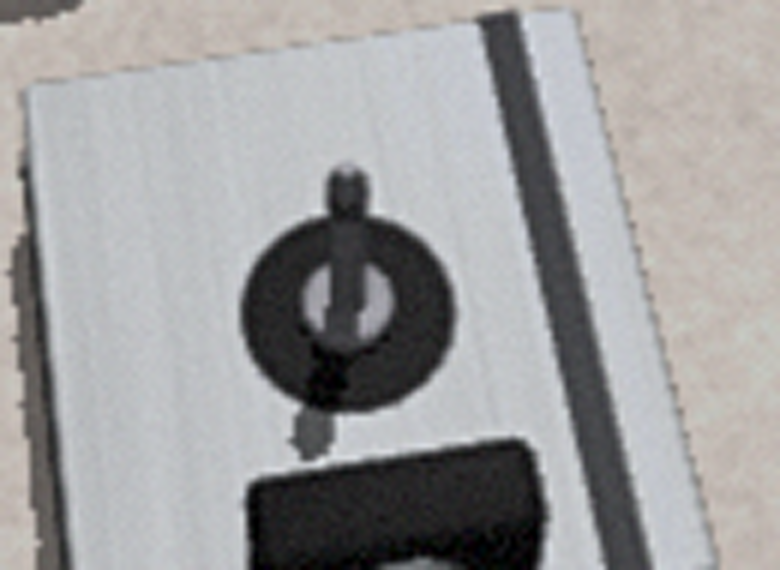

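Run:
```python
from h import *
import pickle
c=pickle.load(open("c0.pkl","rb"));T,S=c["top"],c["scene"]
f=lambda o,k,p:((p[0]+.5)/k-.5+o[0],(p[1]+.5)/k-.5+o[1])
t1=lambda *p:f((435,190),6,p); s1=lambda *p:f((10,215),4,p)
t2=lambda *p:f((295,140),8,p); s2=lambda *p:f((260,280),6,p)
print("barend",tri([T,S],[t1(211,208),s1(518,194)]),atz(T,t1(211,208),200),atz(S,s1(518,194),200))
print("collar",tri([T,S],[t1(260,224),s1(474,195)]),atz(T,t1(260,224),200))
print("barmid",atz(T,t1(328,244),200))
print("bob near", tri([T,S],[t1(360,255),s1(388,187)]))
for p in [(120,195),(62,405),(438,530)]: print("plate T",atz(T,t1(*p),8))
for p in [(662,327),(602,497)]: print("plate S",atz(S,s1(*p),8))
print("tip",tri([T,S],[t2(360,298),s2(347,170)]),atz(T,t2(360,298),152),atz(S,s2(347,170),152))
print("shoulder",atz(T,t2(356,383),68),atz(S,s2(348,303),68),"disc60",atz(T,t2(357,385),61),atz(S,s2(348,312),61))
print("dish rim",atz(T,(369,284),26),atz(S,(262,250),26))
print("hood",atz(T,t2(243,165),112),atz(T,t2(500,165),112))
```

```text
barend [ 563.33723865 -310.26446306  202.28352039] [ 563.84933922 -311.6905276 ] [ 561.69982217 -310.24635627]
collar [ 557.32120487 -329.06701653  199.79701368] [ 557.30523817 -329.2822981 ]
barmid [ 549.08370604 -353.68486365]
bob near [ 544.50516977 -364.82327738  200.64210558]
plate T [ 609.3943802  -329.44550467]
plate T [ 516.99903274 -297.80848336]
plate T [ 458.7646632  -454.80175772]
plate S [ 517.81545219 -296.77684044]
plate S [ 609.73926453 -330.37427233]
tip [696.82059744 -26.56305808 153.45132076] [697.35866652 -26.17781344] [695.97886403 -26.8023704 ]
shoulder [695.45609425 -26.2601071 ] [696.62470515 -27.09033529] disc60 [696.8073879  -26.73222713] [696.30286136 -27.04477684]
dish rim [450.3020505  -96.16506505] [455.56956944 -96.3596337 ]
hood [753.99898049   7.91080506] [751.57195041 -71.97051352]
```

```bash
cat >> h.py <<'E'
U=np.array([-0.335,-0.942,0]);U/=np.linalg.norm(U)   # rack +x
END=np.array([563.5,-310.3,200.])
def rack(x,z=0,n=0): # point at rack x, offset z, lateral n
    return END+U*(x+65)+np.array([0,0,z])+n*np.cross([0,0,1],U)
def toolR(d,y):
    d=np.array(d,float);d/=np.linalg.norm(d);y=np.array(y,float);y-=d*(d@y);y/=np.linalg.norm(y)
    return np.c_[d,y,np.cross(d,y)]
def pose():
    from cell import sense
    s=sense();q=np.array(s["tcp_rot"]);return s,np.array(s["tcp_pos"]),R.from_quat(q[[1,2,3,0]])
def st():
    s,p,r=pose();m=r.as_matrix()
    print("t%.2f"%s["time_s"],"p",p.round(1),"x",m[:,0].round(3),"y",m[:,1].round(3),"j",np.round(s["joint_positions"],2),"F",np.round(s["contact_force"],1),"w%.1f"%s["grip_width"])
    return p,m
def plan(pos,M=None,n=None,vmax=32,wmax=6.0,show=True):
    s,p,r=pose();pos=np.array(pos,float)
    r1=r if M is None else R.from_matrix(M)
    rv=(r.inv()*r1).as_rotvec(degrees=True)
    if n is None: n=int(np.ceil(max(np.linalg.norm(pos-p)/vmax,np.linalg.norm(rv)/wmax,1)))
    print("dist",np.linalg.norm(pos-p).round(1),"ang",np.linalg.norm(rv).round(1),"n",n)
    rc=r
    for i in range(n):
        sh=rc.inv().apply((pos-p)/n)/10
        print(i,(rv/6/n).round(2).tolist()+sh.round(2).tolist())
        rc=rc*R.from_rotvec(rv/n,degrees=True)
    return n
E
python3 - <<'E'
from h import *
p,m=st()
plan([560,-60,430])
print(cam("wrist")["tvec"])
c=cam("wrist");Rm=cv2.Rodrigues(c["rvec"])[0];C=-Rm.T@c["tvec"];print("cam pos tool",m.T@(C-p),"axis",m.T@Rm[2])
E
```

```text
t0.25 p [151.1 657.7 230.9] x [-0.    -0.001 -1.   ] y [ 0.224  0.975 -0.001] j [-1.43  0.58  0.02  1.44 -0.02  1.13 -0.06] F [0.5 1.  0.4] w85.4
dist 849.7 ang 0.0 n 27
0 [0.0, 0.0, 0.0, -0.74, -2.25, 2.07]
1 [0.0, 0.0, 0.0, -0.74, -2.25, 2.07]
2 [0.0, 0.0, 0.0, -0.74, -2.25, 2.07]
3 [0.0, 0.0, 0.0, -0.74, -2.25, 2.07]
4 [0.0, 0.0, 0.0, -0.74, -2.25, 2.07]
5 [0.0, 0.0, 0.0, -0.74, -2.25, 2.07]
6 [0.0, 0.0, 0.0, -0.74, -2.25, 2.07]
7 [0.0, 0.0, 0.0, -0.74, -2.25, 2.07]
8 [0.0, 0.0, 0.0, -0.74, -2.25, 2.07]
9 [0.0, 0.0, 0.0, -0.74, -2.25, 2.07]
10 [0.0, 0.0, 0.0, -0.74, -2.25, 2.07]
11 [0.0, 0.0, 0.0, -0.74, -2.25, 2.07]
12 [0.0, 0.0, 0.0, -0.74, -2.25, 2.07]
13 [0.0, 0.0, 0.0, -0.74, -2.25, 2.07]
14 [0.0, 0.0, 0.0, -0.74, -2.25, 2.07]
15 [0.0, 0.0, 0.0, -0.74, -2.25, 2.07]
16 [0.0, 0.0, 0.0, -0.74, -2.25, 2.07]
17 [0.0, 0.0, 0.0, -0.74, -2.25, 2.07]
18 [0.0, 0.0, 0.0, -0.74, -2.25, 2.07]
19 [0.0, 0.0, 0.0, -0.74, -2.25, 2.07]
20 [0.0, 0.0, 0.0, -0.74, -2.25, 2.07]
21 [0.0, 0.0, 0.0, -0.74, -2.25, 2.07]
22 [0.0, 0.0, 0.0, -0.74, -2.25, 2.07]
23 [0.0, 0.0, 0.0, -0.74, -2.25, 2.07]
24 [0.0, 0.0, 0.0, -0.74, -2.25, 2.07]
25 [0.0, 0.0, 0.0, -0.74, -2.25, 2.07]
26 [0.0, 0.0, 0.0, -0.74, -2.25, 2.07]
[-675.51055214  -41.37786957  380.33804278]
cam pos tool [-142.40906101    1.0352729   -80.90157743] axis [9.49454477e-01 4.25955760e-05 3.13904754e-01]
```

Run:
```python
from h import *
W=np.array([.942,-.335,0])
plan([560,-60,400],toolR([0,0,-1],W),n=24)
```

```text
dist 843.1 ang 96.6 n 24
0 [0.67, 0.0, 0.0, -0.7, -2.53, 2.33]
1 [0.67, 0.0, 0.0, -0.7, -2.36, 2.5]
2 [0.67, 0.0, 0.0, -0.7, -2.18, 2.66]
3 [0.67, 0.0, 0.0, -0.7, -1.99, 2.81]
4 [0.67, 0.0, 0.0, -0.7, -1.79, 2.94]
5 [0.67, 0.0, 0.0, -0.7, -1.58, 3.06]
6 [0.67, 0.0, 0.0, -0.7, -1.36, 3.16]
7 [0.67, 0.0, 0.0, -0.7, -1.13, 3.25]
8 [0.67, 0.0, 0.0, -0.7, -0.9, 3.32]
9 [0.67, 0.0, 0.0, -0.7, -0.67, 3.38]
10 [0.67, 0.0, 0.0, -0.7, -0.43, 3.42]
11 [0.67, 0.0, 0.0, -0.7, -0.19, 3.44]
12 [0.67, 0.0, 0.0, -0.7, 0.06, 3.44]
13 [0.67, 0.0, 0.0, -0.7, 0.3, 3.43]
14 [0.67, 0.0, 0.0, -0.7, 0.54, 3.4]
15 [0.67, 0.0, 0.0, -0.7, 0.77, 3.35]
16 [0.67, 0.0, 0.0, -0.7, 1.01, 3.29]
17 [0.67, 0.0, 0.0, -0.7, 1.24, 3.21]
18 [0.67, 0.0, 0.0, -0.7, 1.46, 3.12]
19 [0.67, 0.0, 0.0, -0.7, 1.67, 3.01]
20 [0.67, 0.0, 0.0, -0.7, 1.88, 2.88]
21 [0.67, 0.0, 0.0, -0.7, 2.08, 2.74]
22 [0.67, 0.0, 0.0, -0.7, 2.27, 2.59]
23 [0.67, 0.0, 0.0, -0.7, 2.44, 2.42]
```

Emit:
carry_out(
  motion=[
    [0, 0, 0, -2.5, 0, 0, 0],
    [0, 0, 0, -2.5, 0, 0, 0],
    [0.5, 0, 0, -2.5, -1.5, 1.5, 0],
    [0.7, 0, 0, -2.5, -2.2, 2.7, 0],
    [0.7, 0, 0, -2.0, -2.0, 2.8, 0],
    [0.7, 0, 0, -1.5, -1.8, 2.9, 0],
    [0.7, 0, 0, -1.0, -1.6, 3.1, 0],
    [0.7, 0, 0, -0.5, -1.4, 3.2, 0],
  ],
)

```text
time_s: 1.02
tcp_pos: [260.0, 496.3, 382.4]
tcp_rot: [0.67, 0.226, 0.67, -0.224]
contact_force: [0.6, 0.1, 0.2]
grip_width: 85.5
```

Run:
```python
from h import *
st()
plan([560,-60,400],toolR([0,0,-1],[.942,-.335,0]))
```

```text
t1.02 p [260.  496.3 382.4] x [ 0.001  0.002 -1.   ] y [0.604 0.797 0.003] j [-1.29  0.31  0.17  1.49 -0.05  1.35 -0.2 ] F [0.6 0.1 0.2] w85.5
dist 632.3 ang 72.4 n 20
0 [0.6, -0.0, -0.0, -0.09, -1.31, 2.88]
1 [0.6, -0.0, -0.0, -0.09, -1.13, 2.95]
2 [0.6, -0.0, -0.0, -0.09, -0.94, 3.02]
3 [0.6, -0.0, -0.0, -0.09, -0.75, 3.07]
4 [0.6, -0.0, -0.0, -0.09, -0.55, 3.11]
5 [0.6, -0.0, -0.0, -0.09, -0.35, 3.14]
6 [0.6, -0.0, -0.0, -0.09, -0.15, 3.16]
7 [0.6, -0.0, -0.0, -0.09, 0.05, 3.16]
8 [0.6, -0.0, -0.0, -0.09, 0.25, 3.15]
9 [0.6, -0.0, -0.0, -0.09, 0.44, 3.13]
10 [0.6, -0.0, -0.0, -0.09, 0.64, 3.09]
11 [0.6, -0.0, -0.0, -0.09, 0.83, 3.05]
12 [0.6, -0.0, -0.0, -0.09, 1.03, 2.99]
13 [0.6, -0.0, -0.0, -0.09, 1.21, 2.92]
14 [0.6, -0.0, -0.0, -0.09, 1.39, 2.84]
15 [0.6, -0.0, -0.0, -0.09, 1.57, 2.74]
16 [0.6, -0.0, -0.0, -0.09, 1.74, 2.64]
17 [0.6, -0.0, -0.0, -0.09, 1.9, 2.52]
18 [0.6, -0.0, -0.0, -0.09, 2.06, 2.4]
19 [0.6, -0.0, -0.0, -0.09, 2.21, 2.26]
```

Emit:
carry_out(
  motion=[
    [0.6, 0, 0, -0.1, -0.8, 3.1, 0],
    [0.6, 0, 0, -0.1, -0.6, 3.1, 0],
    [0.6, 0, 0, -0.1, -0.4, 3.1, 0],
    [0.6, 0, 0, -0.1, -0.2, 3.1, 0],
    [0.6, 0, 0, -0.1, 0, 3.1, 0],
    [0.6, 0, 0, -0.1, 0.1, 3.2, 0],
    [0.6, 0, 0, -0.1, 0.2, 3.2, 0],
    [0.6, 0, 0, -0.1, 0.2, 3.2, 0],
  ],
)

```text
time_s: 1.68
tcp_pos: [412.0, 294.2, 388.8]
tcp_rot: [0.593, 0.385, 0.593, -0.384]
contact_force: [0.9, 0.7, -0.2]
grip_width: 85.4
```

Emit:
carry_out(
  motion=[
    [0.6, 0, 0, 0, 0.3, 3.1, 0],
    [0.6, 0, 0, 0, 0.5, 3.1, 0],
    [0.6, 0, 0, 0, 0.6, 3.1, 0],
    [0.6, 0, 0, 0, 0.8, 3.0, 0],
    [0.6, 0, 0, 0, 1.0, 2.9, 0],
    [0.6, 0, 0, 0, 1.2, 2.8, 0],
    [0.6, 0, 0, 0, 1.3, 2.7, 0],
    [0.6, 0, 0, 0, 1.5, 2.6, 0],
  ],
)

```text
time_s: 2.35
tcp_pos: [531.0, 78.7, 388.8]
tcp_rot: [0.479, 0.52, 0.479, -0.52]
contact_force: [0.4, 0.4, 0.9]
grip_width: 85.7
```

Run:
```python
from h import *
st()
a=np.radians(80)
M=toolR(U*np.sin(a)-np.array([0,0,np.cos(a)]),[.942,-.335,0])
plan(END-U*60+[0,0,70],M)
```

```text
t2.35 p [531.   78.7 388.8] x [ 0.  0. -1.] y [ 0.997 -0.082  0.   ] j [-0.64  0.3   0.58  1.54 -0.16  1.36 -0.13] F [0.4 0.4 0.9] w85.7
dist 356.9 ang 81.2 n 14
0 [0.15, -0.95, -0.12, 0.85, 0.57, 2.34]
1 [0.15, -0.95, -0.12, 1.07, 0.62, 2.23]
2 [0.15, -0.95, -0.12, 1.27, 0.67, 2.11]
3 [0.15, -0.95, -0.12, 1.47, 0.71, 1.96]
4 [0.15, -0.95, -0.12, 1.64, 0.76, 1.79]
5 [0.15, -0.95, -0.12, 1.8, 0.81, 1.61]
6 [0.15, -0.95, -0.12, 1.94, 0.86, 1.41]
7 [0.15, -0.95, -0.12, 2.06, 0.91, 1.2]
8 [0.15, -0.95, -0.12, 2.16, 0.95, 0.98]
9 [0.15, -0.95, -0.12, 2.23, 0.99, 0.74]
10 [0.15, -0.95, -0.12, 2.28, 1.03, 0.5]
11 [0.15, -0.95, -0.12, 2.3, 1.07, 0.26]
12 [0.15, -0.95, -0.12, 2.3, 1.1, 0.02]
13 [0.15, -0.95, -0.12, 2.28, 1.13, -0.23]
```

Emit:
carry_out(
  motion=[
    [0.2, -0.9, 0, 0.8, 0.6, 2.3, 0],
    [0.2, -0.9, -0.1, 1.0, 0.6, 2.2, 0],
    [0.2, -0.9, -0.1, 1.2, 0.7, 2.1, 0],
    [0.2, -0.9, -0.1, 1.4, 0.7, 2.0, 0],
  ],
)

```text
time_s: 2.68
tcp_pos: [546.5, -15.2, 357.4]
tcp_rot: [-0.531, -0.425, -0.366, 0.635]
contact_force: [0.6, 0.7, -0.5]
grip_width: 85.1
```

Run:
```python
from h import *
st()
```

```text
t2.68 p [546.5 -15.2 357.4] x [-0.075 -0.364 -0.928] y [ 0.986 -0.168 -0.013] j [-0.7   0.43  0.67  1.53  0.11  1.37 -0.26] F [ 0.6  0.7 -0.5] w85.1
```

Run:
```python
from h import *
a=np.radians(80)
M=toolR(U*np.sin(a)-np.array([0,0,np.cos(a)]),[.942,-.335,0])
plan(END-U*60+[0,0,70],M)
```

```text
dist 256.8 ang 58.9 n 10
0 [0.12, -0.97, -0.13, 1.65, 0.78, 1.8]
1 [0.12, -0.97, -0.13, 1.82, 0.82, 1.62]
2 [0.12, -0.97, -0.13, 1.96, 0.87, 1.42]
3 [0.12, -0.97, -0.13, 2.08, 0.91, 1.2]
4 [0.12, -0.97, -0.13, 2.18, 0.95, 0.97]
5 [0.12, -0.97, -0.13, 2.25, 0.99, 0.74]
6 [0.12, -0.97, -0.13, 2.3, 1.03, 0.5]
7 [0.12, -0.97, -0.13, 2.32, 1.06, 0.25]
8 [0.12, -0.97, -0.13, 2.32, 1.1, -0.0]
9 [0.12, -0.97, -0.13, 2.3, 1.12, -0.25]
```

Emit:
carry_out(
  motion=[
    [0.1, -0.97, -0.1, 1.6, 0.8, 1.8, 0],
    [0.1, -0.97, -0.1, 1.8, 0.8, 1.6, 0],
    [0.1, -0.97, -0.1, 1.9, 0.9, 1.4, 0],
    [0.1, -0.97, -0.1, 2.0, 0.9, 1.2, 0],
    [0.1, -0.97, -0.1, 2.0, 0.9, 1.0, 0],
    [0.1, -0.97, -0.1, 2.0, 1.0, 0.7, 0],
  ],
)

```text
time_s: 3.18
tcp_pos: [571.2, -152.7, 308.5]
tcp_rot: [-0.584, -0.219, -0.183, 0.76]
contact_force: [0.3, 0.7, 0.1]
grip_width: 85.3
```

Run:
```python
from h import *
st()
a=np.radians(80)
M=toolR(U*np.sin(a)-np.array([0,0,np.cos(a)]),[.942,-.335,0])
plan(END-U*50+[0,0,50],M)
c=cam("wrist");cv2.imwrite("pics/w1.png",c["color"])
```

```text
t3.18 p [ 571.2 -152.7  308.5] x [-0.223 -0.807 -0.546] y [ 0.968 -0.251 -0.023] j [-0.71  0.78  0.8   1.59  0.43  1.29 -0.42] F [0.3 0.7 0.1] w85.3
dist 125.3 ang 23.6 n 4
0 [0.13, -0.96, -0.18, 2.98, 0.95, 0.22]
1 [0.13, -0.96, -0.18, 2.97, 1.0, -0.09]
2 [0.13, -0.96, -0.18, 2.92, 1.05, -0.4]
3 [0.13, -0.96, -0.18, 2.85, 1.1, -0.7]
```

View pics/w1.png

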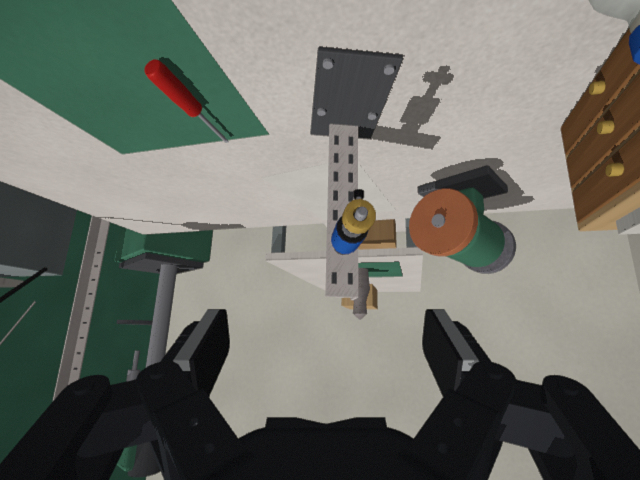

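The wrist view shows the bar end-on at (361,213) with the collar and the bobbin behind it; the arm reaches the sideways pose easily. I'll move to the pre-grasp pose.

Emit:
carry_out(
  motion=[
    [0.1, -0.96, -0.2, 2.5, 1.0, 0.5, 0],
    [0.1, -0.96, -0.2, 2.5, 1.0, 0.4, 0],
    [0.1, -0.96, -0.2, 2.0, 1.0, 0.2, 0],
    [0.1, -0.96, -0.2, 1.0, 1.0, 0.3, 0],
    [0, 0, 0, 0, 0, 0, 0],
  ],
)

```text
time_s: 3.65
tcp_pos: [586.8, -238.5, 278.1]
tcp_rot: [-0.571, -0.061, -0.058, 0.817]
contact_force: [-0.7, 0.6, -2.3]
grip_width: 85.5
```

Run:
```python
from h import *
st()
M=toolR(U,[.942,-.335,0])
plan(END-U*40,M)
c=cam("wrist");cv2.imwrite("pics/w2.png",c["color"])
for x in (-65,-45,-8,52): print(x,proj(c,rack(x)).round(1))
```

```text
t3.65 p [ 586.8 -238.5  278.1] x [-0.341 -0.925 -0.166] y [ 0.939 -0.342 -0.025] j [-0.63  1.1   0.89  1.55  0.57  1.3  -0.54] F [-0.7  0.6 -2.3] w85.5
dist 85.8 ang 9.7 n 3
0 [0.08, -0.53, 0.03, 1.6, 0.15, -2.37]
1 [0.08, -0.53, 0.03, 1.46, 0.12, -2.45]
2 [0.08, -0.53, 0.03, 1.32, 0.1, -2.53]
-65 [332.7 158.8]
-45 [332.3 161.5]
-8 [331.7 165.5]
52 [331.  170.2]
```

View pics/w2.png

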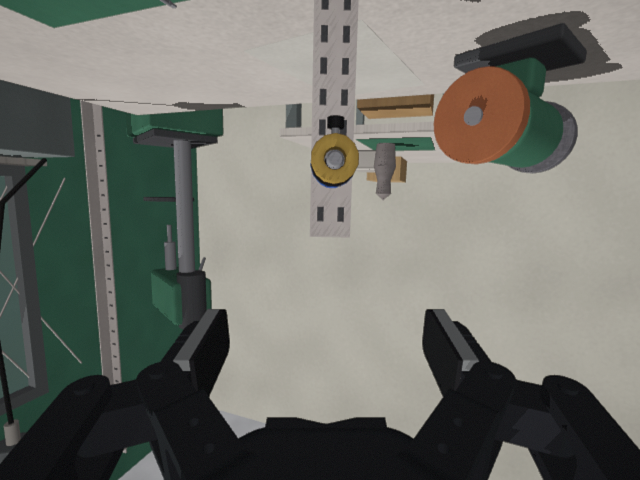

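Run:
```python
from h import *
c=cam("wrist");crop(c,295,105,80,60+20,"pics/w2c.png")
s,p,r=pose();m=r.as_matrix()
# lateral sensitivity
for n in(-2,0,2): print(n,proj(c,rack(-65,n=n)).round(1),proj(c,rack(-65,z=n)).round(1))
```

```text
pics/w2c.png scale 7
-2 [329.6 155.9] [332.7 152.9]
0 [332.6 156. ] [332.6 156. ]
2 [335.6 156.1] [332.5 159.1]
```

View pics/w2c.png

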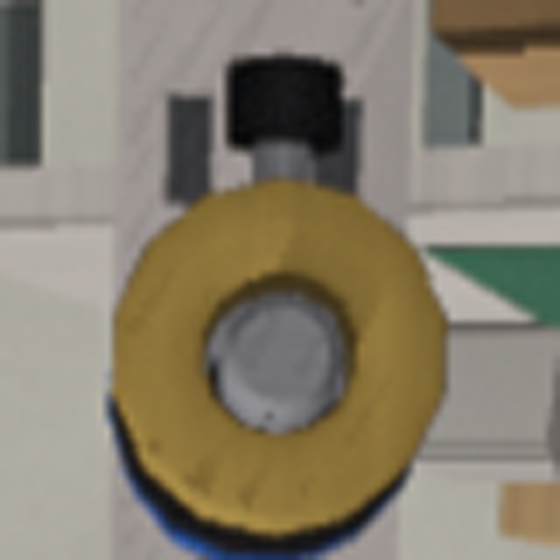

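```bash
sed -i 's/^END=.*/END=np.array([564.4,-310.6,200.])/' h.py
python3 - <<'E'
from h import *
st()
M=toolR(U,[.942,-.335,0])
plan(rack(-105,z=-1.5),M)
E
```

```text
t3.75 p [ 586.7 -237.8  283. ] x [-0.339 -0.924 -0.175] y [ 0.94  -0.341 -0.018] j [-0.63  1.09  0.89  1.55  0.57  1.3  -0.54] F [-0.   0.1  0.5] w85.2
dist 91.9 ang 10.2 n 3
0 [0.06, -0.56, 0.03, 1.68, 0.17, -2.56]
1 [0.06, -0.56, 0.03, 1.53, 0.15, -2.65]
2 [0.06, -0.56, 0.03, 1.37, 0.13, -2.74]
```

Emit:
carry_out(
  motion=[
    [0.1, -0.6, 0, 1.6, 0.2, -2.5, 0],
    [0, -0.6, 0, 1.5, 0.1, -2.6, 0],
    [0, -0.5, 0.1, 1.4, 0.1, -2.6, 0],
    [0, 0, 0, 0, 0, 0, 0],
    [0, 0, 0, 0, 0, 0, 0],
  ],
)

```text
time_s: 4.17
tcp_pos: [577.3, -272.2, 203.0]
tcp_rot: [-0.578, 0.002, -0.003, 0.816]
contact_force: [0.0, -0.3, 2.3]
grip_width: 85.3
```

Run:
```python
from h import *
st()
M=toolR(U,[.942,-.335,0])
plan(rack(-95,z=-1.5),M)
c=cam("wrist");cv2.imwrite("pics/w3.png",c["color"])
for n in(-2,0,2): print(n,proj(c,rack(-65,n=n)).round(1),proj(c,rack(-65,z=n)).round(1))
crop(c,285,85,100,75,"pics/w3c.png")
```

```text
t4.17 p [ 577.3 -272.2  203. ] x [-0.333 -0.943 -0.   ] y [ 0.943 -0.333 -0.007] j [-0.6   1.31  0.9   1.6   0.6   1.21 -0.71] F [ 0.  -0.3  2.3] w85.3
dist 11.4 ang 0.4 n 1
0 [0.06, -0.0, -0.02, 1.05, 0.07, -0.45]
-2 [323.4 271.7] [326.8 268.6]
0 [326.8 271.7] [326.8 271.7]
2 [330.1 271.7] [326.7 274.9]
pics/w3c.png scale 8
```

View pics/w3.png

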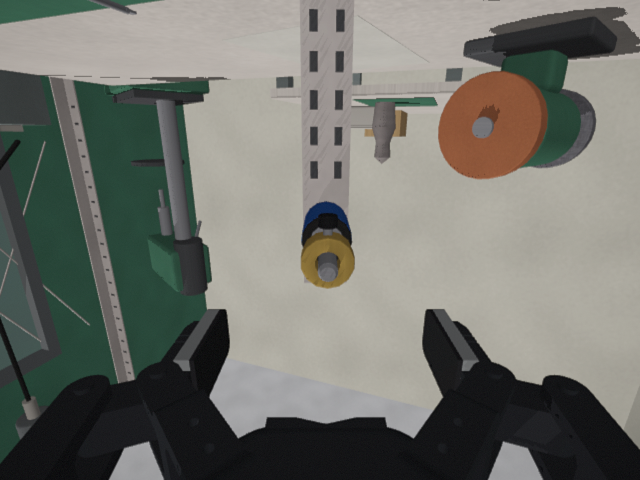

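View pics/w3c.png

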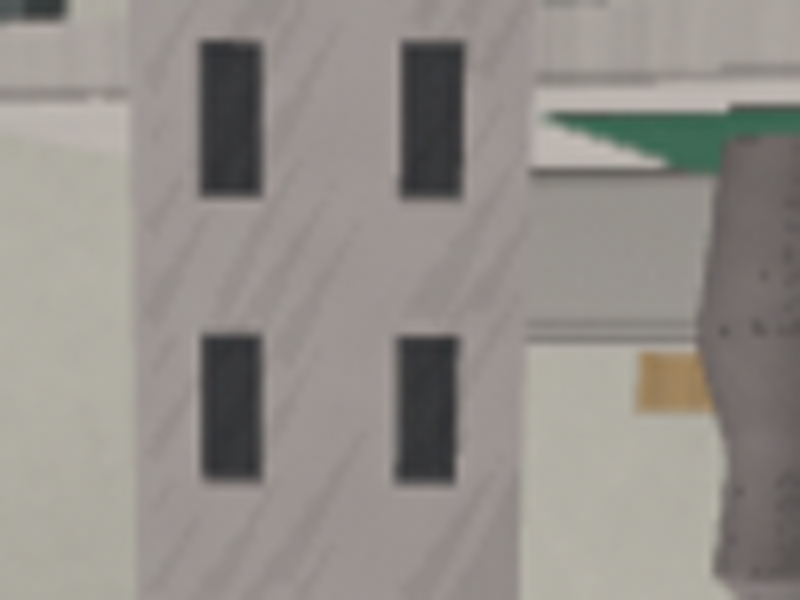

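Run:
```python
from h import *
st()
c=cam("wrist")
for n in(-2,0,2): print(n,proj(c,rack(-65,n=n)).round(1),proj(c,rack(-65,z=n)).round(1),proj(c,rack(-65+n)).round(1))
crop(c,290,200,80,90,"pics/w3d.png")
st()
```

```text
t4.22 p [ 578.1 -272.2  205.5] x [-0.332 -0.943 -0.001] y [ 0.943 -0.332 -0.003] j [-0.6   1.31  0.9   1.6   0.6   1.21 -0.71] F [-0.1 -0.2  0.6] w85.7
-2 [322.  267.6] [325.4 264.5] [325.4 269. ]
0 [325.4 267.7] [325.4 267.7] [325.4 267.7]
2 [328.8 267.7] [325.4 270.8] [325.4 266.4]
pics/w3d.png scale 6
t4.27 p [ 578.5 -272.2  206.6] x [-0.332 -0.943 -0.003] y [ 0.943 -0.332 -0.   ] j [-0.6   1.3   0.9   1.6   0.6   1.21 -0.71] F [0.7 0.4 1. ] w85.1
```

View pics/w3d.png

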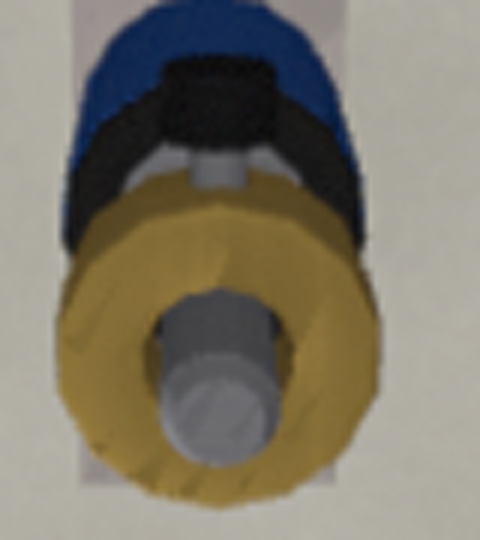

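```bash
sed -i 's/^END=.*/END=np.array([565.1,-310.8,200.])/' h.py
python3 - <<'E'
from h import *
st()
M=toolR(U,[.942,-.335,0])
plan(rack(-36,z=-1.5),M,n=6)
E
```

```text
t4.27 p [ 578.5 -272.2  206.6] x [-0.332 -0.943 -0.003] y [ 0.943 -0.332 -0.   ] j [-0.6   1.3   0.9   1.6   0.6   1.21 -0.71] F [0.7 0.4 1. ] w85.1
dist 70.3 ang 0.2 n 6
0 [0.0, -0.0, -0.0, 1.16, 0.0, -0.13]
1 [0.0, -0.0, -0.0, 1.16, 0.0, -0.13]
2 [0.0, -0.0, -0.0, 1.16, 0.0, -0.13]
3 [0.0, -0.0, -0.0, 1.16, 0.0, -0.13]
4 [0.0, -0.0, -0.0, 1.16, 0.0, -0.13]
5 [0.0, -0.0, -0.0, 1.16, 0.0, -0.13]
```

Emit:
carry_out(
  motion=[
    [0, 0, 0, 0.5, 0, -0.4, 0],
    [0, 0, 0, 0.5, 0, -0.4, 0],
    [0, 0, 0, 1.0, 0, 0, 0],
    [0, 0, 0, 0, 0, 0, 0],
    [0, 0, 0, 0, 0, 0, 0],
    [0, 0, 0, 0, 0, 0, 0],
  ],
)

```text
time_s: 4.77
tcp_pos: [570.6, -291.8, 195.1]
tcp_rot: [-0.577, 0.002, -0.002, 0.816]
contact_force: [-0.1, 0.4, -0.2]
grip_width: 85.5
```

Run:
```python
from h import *
st()
M=toolR(U,[.942,-.335,0])
plan(rack(-36,z=-1.5),M,n=1)
c=cam("wrist")
for x in(-65,): print(proj(c,rack(x)).round(1))
crop(c,200,240,220,160,"pics/w4.png")
```

```text
t4.77 p [ 570.6 -291.8  195.1] x [-0.333 -0.943  0.   ] y [ 0.943 -0.333 -0.005] j [-0.58  1.32  0.9   1.62  0.61  1.17 -0.73] F [-0.1  0.4 -0.2] w85.5
dist 48.9 ang 0.3 n 1
0 [0.05, 0.0, -0.02, 4.88, 0.1, 0.34]
[327.7 300.3]
pics/w4.png scale 3
```

View pics/w4.png

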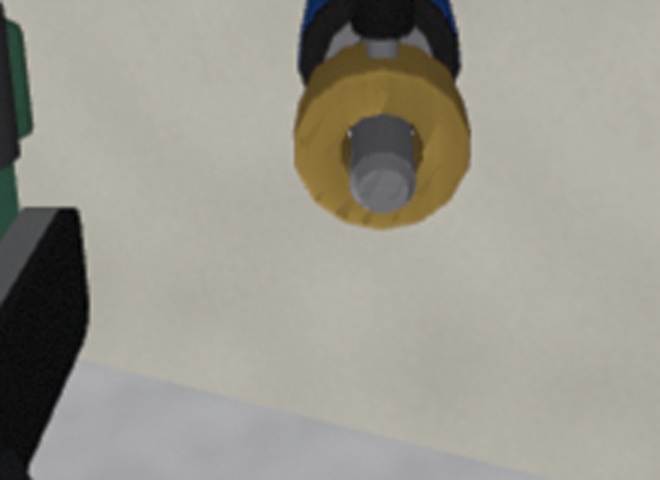

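Emit:
carry_out(
  motion=[
    [0, 0, 0, 0.8, 0.1, 0.3, 0],
    [0, 0, 0, 0.8, 0, 0, 0],
    [0, 0, 0, 0.9, 0, 0, 0],
    [0, 0, 0, 0.9, 0, 0, 0],
    [0, 0, 0, 0.8, 0, 0, 0],
    [0, 0, 0, 0.6, 0, 0, 0],
    [0, 0, 0, 0, 0, 0, 0],
    [0, 0, 0, 0, 0, 0, 0],
  ],
)

```text
time_s: 5.48
tcp_pos: [555.4, -337.6, 197.8]
tcp_rot: [-0.577, 0.002, -0.002, 0.817]
contact_force: [0.5, 0.3, -0.4]
grip_width: 85.3
```

Run:
```python
from h import *
c=cam("wrist")
cv2.imwrite("pics/w5.png",c["color"])
st()
M=toolR(U,[.942,-.335,0])
plan(rack(-36,z=-1.5),M,n=1)
print(proj(c,rack(-65)),[proj(cam(n),rack(-65)) for n in("scene","top")])
crop(cam("top"),455,195,80,60,"pics/t5.png")
```

```text
t5.53 p [ 555.8 -337.2  197.7] x [-0.333 -0.943  0.   ] y [ 0.943 -0.333 -0.005] j [-0.54  1.32  0.92  1.67  0.65  1.08 -0.76] F [0.8 0.1 0.2] w85.7
dist 1.3 ang 0.3 n 1
0 [0.05, 0.0, -0.02, 0.1, -0.01, 0.08]
[326.43013396 351.11875827] [array([138.78482595, 264.77122906]), array([469.30556538, 223.71173101])]
pics/t5.png scale 10
```

View pics/w5.png

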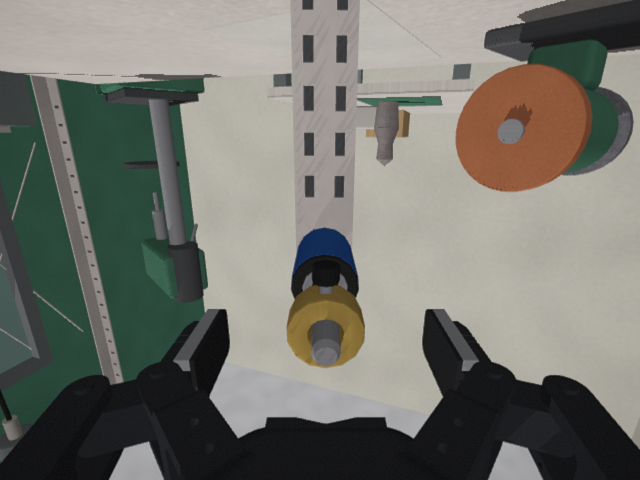

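View pics/t5.png

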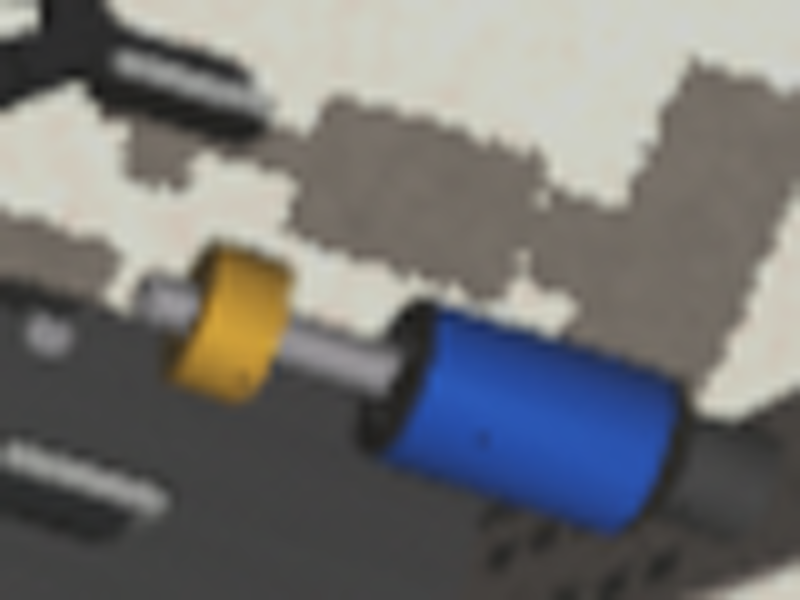

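The top crop shows the fingers straddling the bar symmetrically, with the tips at (265,115) and (165,500) and the collar between them. Closing.

Emit:
carry_out(
  motion=[
    [0, 0, 0, 0, 0, 0, 255],
    [0, 0, 0, 0, 0, 0, 255],
    [0, 0, 0, 0, 0, 0, 255],
    [0, 0, 0, 0, 0, 0, 255],
    [0, 0, 0, 0, 0, 0, 255],
    [0, 0, 0, 0, 0, 0, 255],
    [0, 0, 0, 0, 0, 0, 255],
    [0, 0, 0, 0, 0, 0, 255],
  ],
)

```text
time_s: 6.35
tcp_pos: [555.7, -337.2, 197.9]
tcp_rot: [-0.578, 0.002, -0.002, 0.816]
contact_force: [-0.5, 1.1, 0.3]
grip_width: 31.3
```

Run:
```python
from h import *
c=cam("wrist");crop(c,230,230,200,150,"pics/w6.png")
crop(cam("top"),455,195,80,60,"pics/t6.png")
st()
```

```text
pics/w6.png scale 4
pics/t6.png scale 10
t6.45 p [ 555.7 -337.2  197.9] x [-0.333 -0.943  0.001] y [ 0.943 -0.333 -0.005] j [-0.54  1.32  0.92  1.68  0.65  1.08 -0.76] F [-0.1  0.3  0.5] w30.9
```

View pics/w6.png

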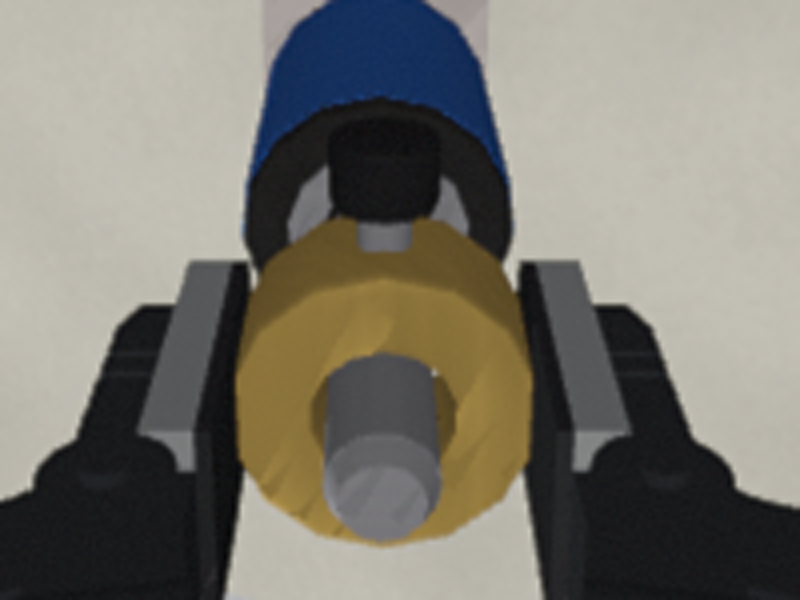

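View pics/t6.png

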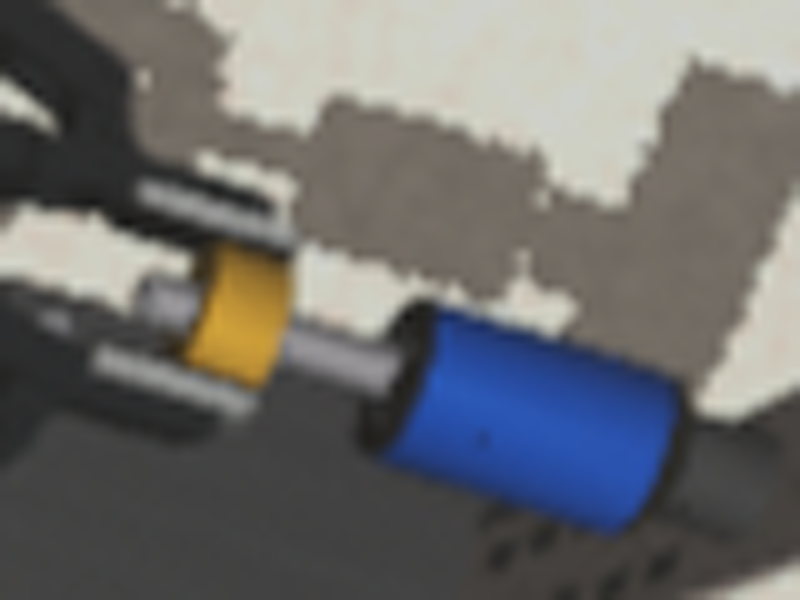

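The collar is clamped on both sides with the bar centred in it. I'll slide it off along the bar.

Emit:
carry_out(
  motion=[
    [0, 0, 0, -0.4, 0, 0, 255],
    [0, 0, 0, -0.6, 0, 0, 255],
    [0, 0, 0, -0.6, 0, 0, 255],
    [0, 0, 0, -0.6, 0, 0, 255],
    [0, 0, 0, -0.8, 0, 0, 255],
    [0, 0, 0, -1.0, 0, 0, 255],
    [0, 0, 0, -1.2, 0, 0, 255],
    [0, 0, 0, -1.5, 0, 0, 255],
  ],
)

```text
time_s: 7.12
tcp_pos: [578.1, -273.0, 197.7]
tcp_rot: [-0.577, 0.002, -0.002, 0.816]
contact_force: [-0.2, 0.8, -0.8]
grip_width: 30.8
```

Run:
```python
from h import *
c=cam("wrist");cv2.imwrite("pics/w7.png",c["color"])
c=cam("top");crop(c,320,200,220,160,"pics/t7.png")
c=cam("scene");crop(c,215,210,100,75,"pics/s7.png")
st()
```

```text
pics/t7.png scale 3
pics/s7.png scale 8
t7.27 p [ 579.4 -272.3  197.2] x [-0.33  -0.944 -0.001] y [ 0.944 -0.33  -0.005] j [-0.6   1.32  0.89  1.6   0.6   1.21 -0.71] F [-0.3 -0.8 -1.1] w31.2
```

View pics/w7.png

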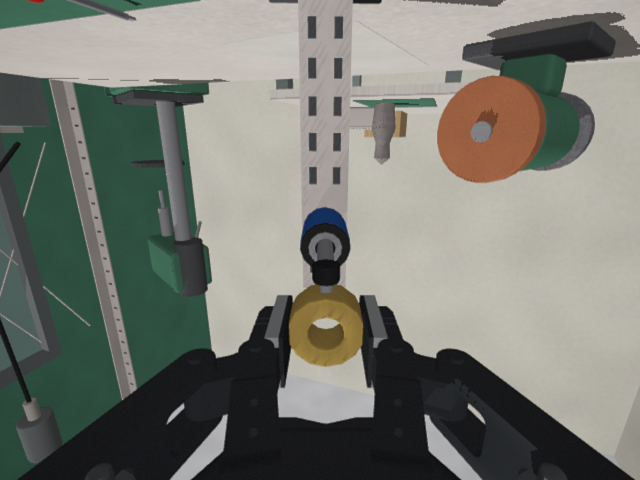

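View pics/t7.png

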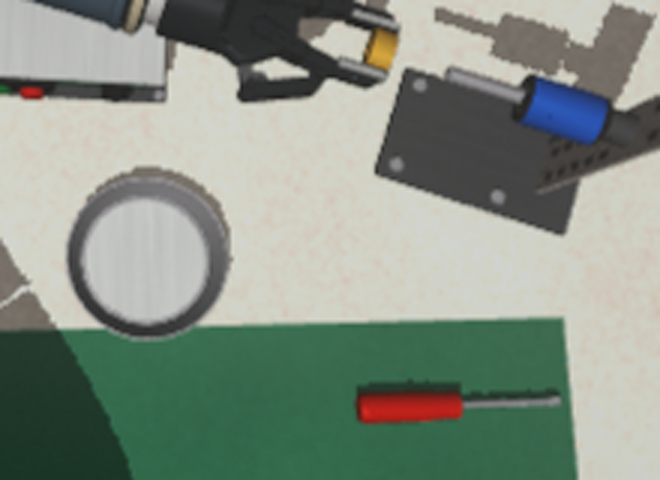

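View pics/s7.png

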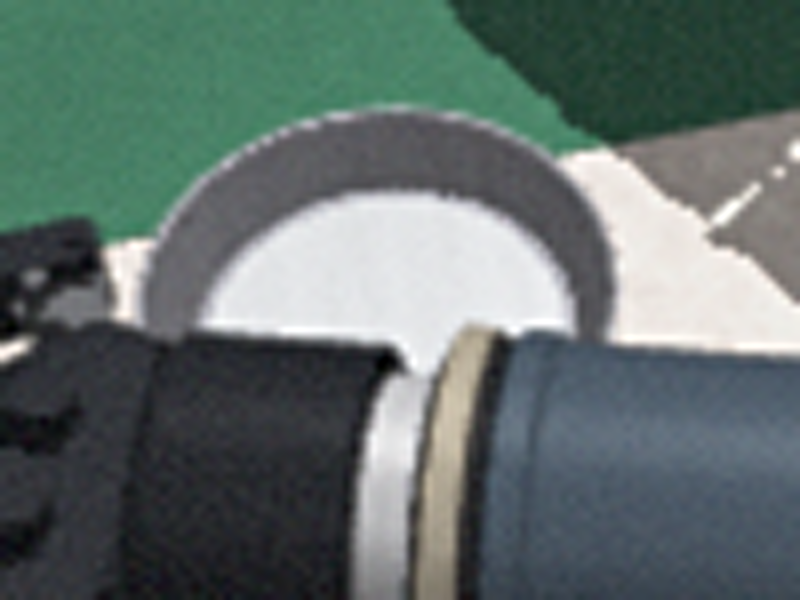

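Run:
```python
from h import *
import pickle
T=pickle.load(open("c0.pkl","rb"))["top"]
print("dish",atz(T,(368.2,287.1),4),atz(T,(369.5,285.5),26))
M=toolR([0,0,-1],[.942,-.335,0])
plan([465,-110,220],M,n=16)
```

```text
dish [444.09418038 -95.53613623] [446.45040688 -97.28455238]
dist 199.8 ang 90.0 n 16
0 [0.01, 0.94, -0.0, -0.72, -1.01, 0.14]
1 [0.01, 0.94, -0.0, -0.73, -1.01, 0.07]
2 [0.01, 0.94, -0.0, -0.73, -1.01, -0.01]
3 [0.01, 0.94, -0.0, -0.73, -1.01, -0.08]
4 [0.01, 0.94, -0.0, -0.72, -1.01, -0.15]
5 [0.01, 0.94, -0.0, -0.7, -1.01, -0.22]
6 [0.01, 0.94, -0.0, -0.68, -1.01, -0.28]
7 [0.01, 0.94, -0.0, -0.65, -1.01, -0.35]
8 [0.01, 0.94, -0.0, -0.61, -1.01, -0.41]
9 [0.01, 0.94, -0.0, -0.57, -1.01, -0.47]
10 [0.01, 0.94, -0.0, -0.52, -1.01, -0.52]
11 [0.01, 0.94, -0.0, -0.46, -1.01, -0.57]
12 [0.01, 0.94, -0.0, -0.41, -1.01, -0.61]
13 [0.01, 0.94, -0.0, -0.34, -1.01, -0.65]
14 [0.01, 0.94, -0.0, -0.28, -1.01, -0.68]
15 [0.01, 0.94, -0.0, -0.21, -1.01, -0.7]
```

Emit:
carry_out(
  motion=[
    [0, 0.9, 0, -0.8, -0.9, 1.0, 255],
    [0, 0.9, 0, -0.8, -1.0, 1.0, 255],
    [0, 0.9, 0, -0.9, -1.0, 0.8, 255],
    [0, 0.9, 0, -0.9, -1.0, 0.6, 255],
    [0, 0.9, 0, -0.9, -1.0, 0.4, 255],
    [0, 0.9, 0, -0.9, -1.0, 0.2, 255],
    [0, 0.9, 0, -0.9, -1.0, 0, 255],
    [0, 0.9, 0, -0.9, -1.0, -0.2, 255],
  ],
)

```text
time_s: 7.93
tcp_pos: [522.7, -191.7, 259.2]
tcp_rot: [-0.536, -0.301, -0.215, 0.759]
contact_force: [-0.1, 0.6, -1.4]
grip_width: 30.9
```

Run:
```python
from h import *
st()
M=toolR([0,0,-1],[.942,-.335,0])
plan([460,-108,180],M,n=9)
```

```text
t7.93 p [ 522.7 -191.7  259.2] x [-0.245 -0.684 -0.687] y [ 0.943 -0.333 -0.005] j [-0.61  0.69  0.76  1.73  0.36  1.14 -0.45] F [-0.1  0.6 -1.4] w30.9
dist 131.2 ang 46.6 n 9
0 [0.0, 0.86, 0.0, 0.14, -0.96, -1.09]
1 [0.0, 0.86, 0.0, 0.24, -0.96, -1.07]
2 [0.0, 0.86, 0.0, 0.33, -0.96, -1.04]
3 [0.0, 0.86, 0.0, 0.42, -0.96, -1.01]
4 [0.0, 0.86, 0.0, 0.51, -0.97, -0.96]
5 [0.0, 0.86, 0.0, 0.6, -0.97, -0.91]
6 [0.0, 0.86, 0.0, 0.68, -0.97, -0.86]
7 [0.0, 0.86, 0.0, 0.75, -0.97, -0.79]
8 [0.0, 0.86, 0.0, 0.82, -0.97, -0.72]
```

Emit:
carry_out(
  motion=[
    [0, 0.9, 0, 0.1, -1.0, -1.1, 255],
    [0, 0.9, 0, 0.2, -1.0, -1.1, 255],
    [0, 0.9, 0, 0.3, -1.0, -1.1, 255],
    [0, 0.9, 0, 0.4, -1.0, -1.0, 255],
    [0, 0.9, 0, 0.5, -1.0, -1.0, 255],
    [0, 0.9, 0, 0.5, -1.0, -0.9, 255],
    [0, 0.9, 0, 0.5, -1.0, -0.9, 255],
    [0, 0.9, 0, 0.6, -1.0, -0.8, 255],
  ],
)

```text
time_s: 8.6
tcp_pos: [465.4, -112.9, 193.4]
tcp_rot: [-0.419, -0.559, -0.397, 0.595]
contact_force: [-0.1, 0.2, -2.2]
grip_width: 31.2
```

Run:
```python
from h import *
st()
M=toolR([0,0,-1],[.942,-.335,0])
plan([455,-104,60],M,n=6)
c=cam("wrist");cv2.imwrite("pics/w8.png",c["color"])
cv2.imwrite("pics/s8.png",cam("scene")["color"])
```

```text
t8.60 p [ 465.4 -112.9  193.4] x [-0.024 -0.055 -0.998] y [ 0.943 -0.334 -0.004] j [-0.24  0.37  0.46  1.99 -0.14  0.83 -0.05] F [-0.1  0.2 -2.2] w31.2
dist 134.1 ang 3.4 n 6
0 [0.0, 0.09, 0.01, 2.22, -0.2, -0.21]
1 [0.0, 0.09, 0.01, 2.22, -0.2, -0.19]
2 [0.0, 0.09, 0.01, 2.22, -0.21, -0.17]
3 [0.0, 0.09, 0.01, 2.22, -0.21, -0.15]
4 [0.0, 0.09, 0.01, 2.22, -0.21, -0.13]
5 [0.0, 0.09, 0.01, 2.22, -0.21, -0.1]
```

View pics/w8.png

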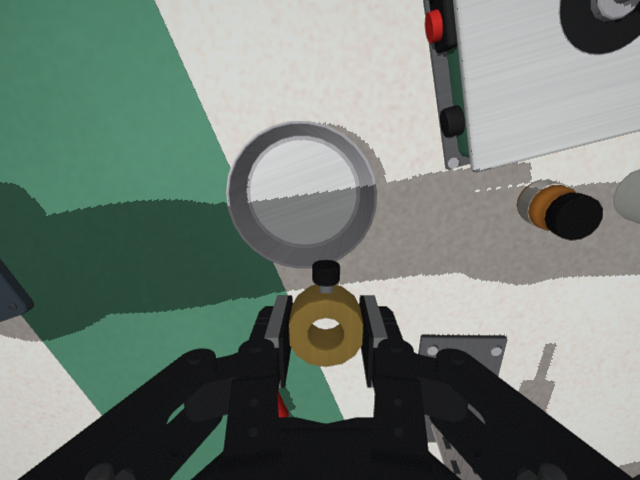

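View pics/s8.png

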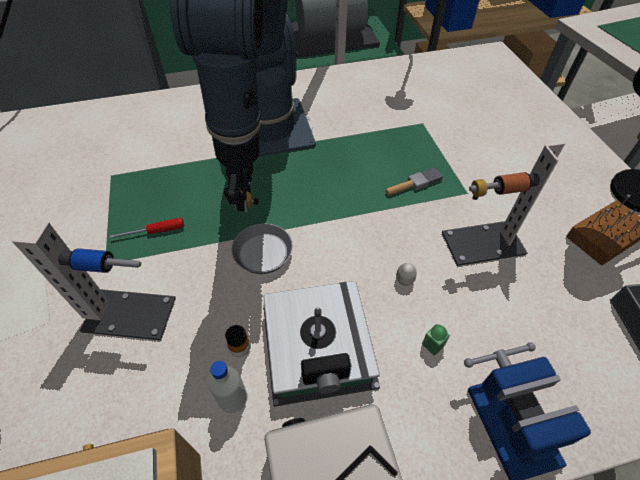

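Run:
```python
from h import *
c=cam("wrist")
print(proj(c,[446,-97,26]),proj(c,[446,-97,4]), "rim center seen ~ (302,194)", atz(c,(302,194),26),atz(c,(303,191),4))
st()
```

```text
[303.16430752 200.3494752 ] [304.70218913 194.70547411] rim center seen ~ (302,194) [447.14809531 -91.09091766] [445.75949398 -92.99741905]
t8.75 p [ 464.4 -115.   193.4] x [-0.028 -0.059 -0.998] y [ 0.941 -0.337 -0.006] j [-0.24  0.37  0.46  1.99 -0.13  0.83 -0.05] F [ 1.2  0.2 -0.9] w30.9
```

Emit:
carry_out(
  motion=[
    [0, 0.3, 0, 2.0, -0.2, 0.1, 255],
    [0, 0.3, 0, 2.5, -0.3, 0.2, 255],
    [0, 0, 0, 3.0, -0.3, 0.2, 255],
    [0, 0, 0, 3.0, -0.3, 0.2, 255],
    [0, 0, 0, 2.5, -0.3, 0.1, 255],
    [0, 0, 0, 1.5, -0.2, 0.1, 255],
    [0, 0, 0, 0, 0, 0, 255],
    [0, 0, 0, 0, 0, 0, 255],
  ],
)

```text
time_s: 9.42
tcp_pos: [446.9, -117.3, 47.7]
tcp_rot: [-0.407, -0.575, -0.411, 0.579]
contact_force: [0.7, 0.1, -1.2]
grip_width: 30.9
```

Run:
```python
from h import *
st()
M=toolR([0,0,-1],[.942,-.335,0])
plan([450,-103,12],M,n=5)
c=cam("wrist");cv2.imwrite("pics/w9.png",c["color"])
cv2.imwrite("pics/s9.png",cv2.resize(cam("scene")["color"][180:300,190:350],None,fx=5,fy=5))
```

```text
t9.42 p [ 446.9 -117.3   47.7] x [-0.008  0.    -1.   ] y [ 0.944 -0.331 -0.008] j [-0.03  0.57  0.27  2.19 -0.35  0.43  0.19] F [ 0.7  0.1 -1.2] w30.9
dist 38.6 ang 0.5 n 5
0 [0.01, 0.0, 0.01, 0.71, -0.03, -0.29]
1 [0.01, 0.0, 0.01, 0.71, -0.03, -0.29]
2 [0.01, 0.0, 0.01, 0.71, -0.03, -0.29]
3 [0.01, 0.0, 0.01, 0.71, -0.03, -0.29]
4 [0.01, 0.0, 0.01, 0.71, -0.04, -0.29]
```

View pics/w9.png

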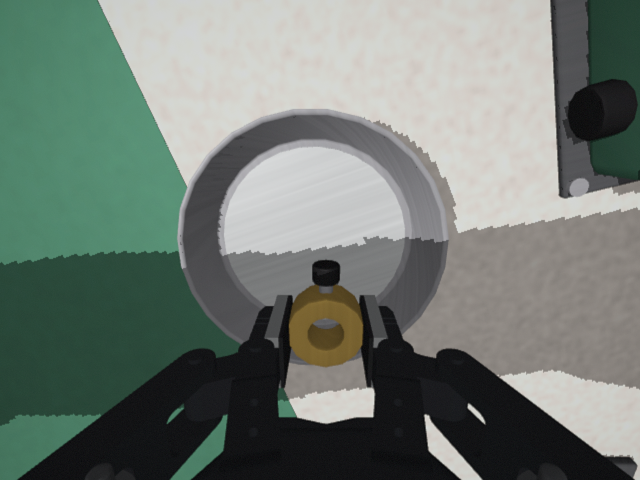

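View pics/s9.png

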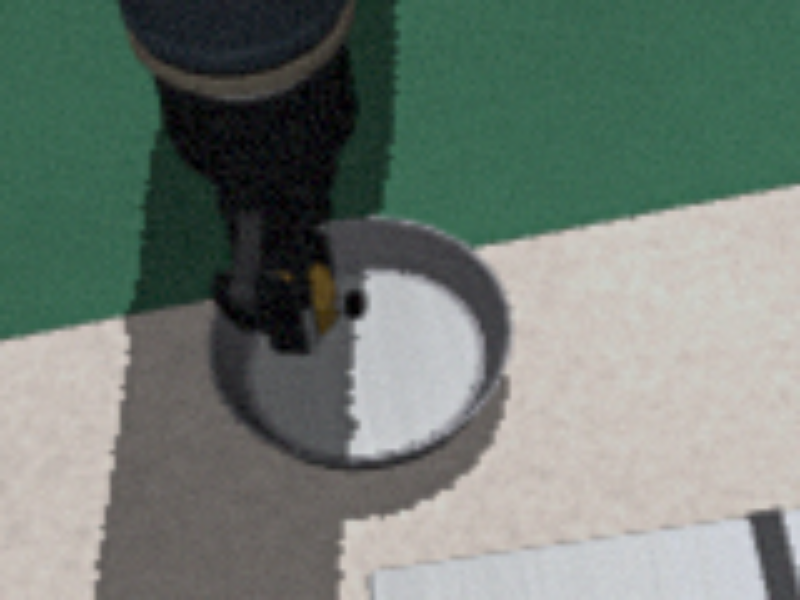

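Emit:
carry_out(
  motion=[
    [0, 0, 0, 0.2, 0.2, 1.0, 255],
    [0, 0, 0, 0.4, 0.3, 1.2, 255],
    [0, 0, 0, 0.8, 0, 0, 255],
    [0, 0, 0, 0.8, 0, 0, 255],
    [0, 0, 0, 0.6, 0, 0, 255],
    [0, 0, 0, 0, 0, 0, 255],
    [0, 0, 0, 0, 0, 0, 255],
  ],
)

```text
time_s: 10.1
tcp_pos: [443.8, -139.5, 20.0]
tcp_rot: [-0.407, -0.576, -0.41, 0.578]
contact_force: [-0.5, -0.3, -1.5]
grip_width: 30.7
```

Run:
```python
from h import *
st()
c=cam("wrist");cv2.imwrite("pics/w10.png",c["color"][100:400,150:500])
cv2.imwrite("pics/s10.png",cv2.resize(cam("scene")["color"][205:295,220:310],None,fx=6,fy=6))
```

```text
t10.10 p [ 443.8 -139.5   20. ] x [-0.006  0.002 -1.   ] y [ 0.943 -0.332 -0.006] j [ 0.05  0.62  0.22  2.2  -0.37  0.36  0.25] F [-0.5 -0.3 -1.5] w30.7
```

View pics/w10.png

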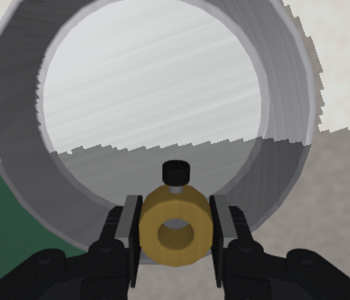

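View pics/s10.png

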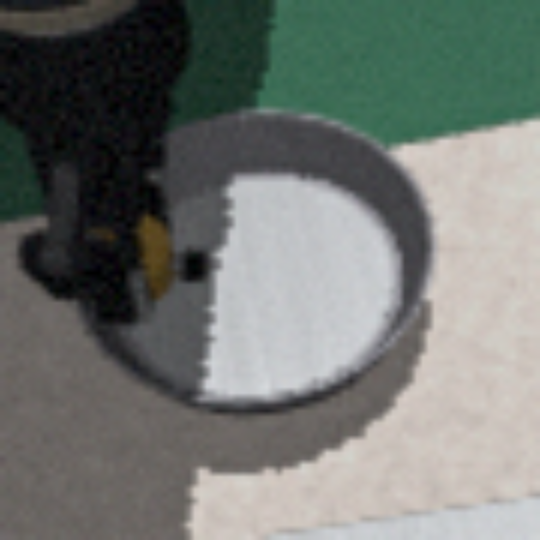

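I had the sign of tool z wrong, so the collar is over the dish's near-right rim. No contact has been felt. I'll lift and shift it back to the middle.

Emit:
carry_out(
  motion=[
    [0, 0, 0, -1.5, 0, 0, 255],
    [0, 0, 0, -1.5, 0, -0.3, 255],
    [0, 0, 0, 0, 0, -1.2, 255],
    [0, 0, 0, 0, 0, -1.2, 255],
    [0, 0, 0, 0, 0, -1.2, 255],
    [0, 0, 0, 0, 0, -0.3, 255],
    [0, 0, 0, 0, 0, 0, 255],
    [0, 0, 0, 0, 0, 0, 255],
  ],
)

```text
time_s: 10.87
tcp_pos: [457.9, -100.9, 50.4]
tcp_rot: [-0.407, -0.576, -0.41, 0.578]
contact_force: [0.3, -0.6, -1.0]
grip_width: 31.2
```

Run:
```python
from h import *
st()
M=toolR([0,0,-1],[.942,-.335,0])
plan([454,-102,12],M,n=5)
```

```text
t10.87 p [ 457.9 -100.9   50.4] x [-0.005  0.001 -1.   ] y [ 0.943 -0.332 -0.005] j [-0.08  0.57  0.28  2.17 -0.36  0.45  0.15] F [ 0.3 -0.6 -1. ] w31.2
dist 38.6 ang 0.3 n 5
0 [0.01, 0.0, 0.01, 0.77, -0.06, 0.05]
1 [0.01, 0.0, 0.01, 0.77, -0.06, 0.05]
2 [0.01, 0.0, 0.01, 0.77, -0.06, 0.05]
3 [0.01, 0.0, 0.01, 0.77, -0.06, 0.05]
4 [0.01, 0.0, 0.01, 0.77, -0.07, 0.05]
```

Emit:
carry_out(
  motion=[
    [0, 0, 0, 0.8, -0.1, 0, 255],
    [0, 0, 0, 0.8, -0.1, 0, 255],
    [0, 0, 0, 0.8, -0.1, 0, 255],
    [0, 0, 0, 0.8, 0, 0, 255],
    [0, 0, 0, 0.5, 0, 0, 255],
    [0, 0, 0, 0, 0, 0, 255],
    [0, 0, 0, 0, 0, 0, 255],
  ],
)

```text
time_s: 11.45
tcp_pos: [454.7, -99.7, 12.8]
tcp_rot: [-0.407, -0.576, -0.41, 0.579]
contact_force: [-0.2, -0.3, -0.6]
grip_width: 31.1
```

Run:
```python
from h import *
st()
c=cam("wrist");cv2.imwrite("pics/w11.png",cv2.resize(c["color"][150:400,200:450],None,fx=2,fy=2))
cv2.imwrite("pics/s11.png",cv2.resize(cam("scene")["color"][205:295,220:310],None,fx=6,fy=6))
```

```text
t11.45 p [454.7 -99.7  12.8] x [-0.006  0.001 -1.   ] y [ 0.943 -0.333 -0.006] j [-0.03  0.64  0.22  2.2  -0.4   0.34  0.18] F [-0.2 -0.3 -0.6] w31.1
```

View pics/w11.png

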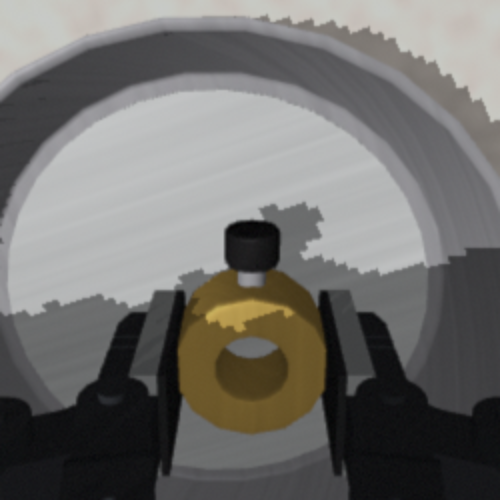

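View pics/s11.png

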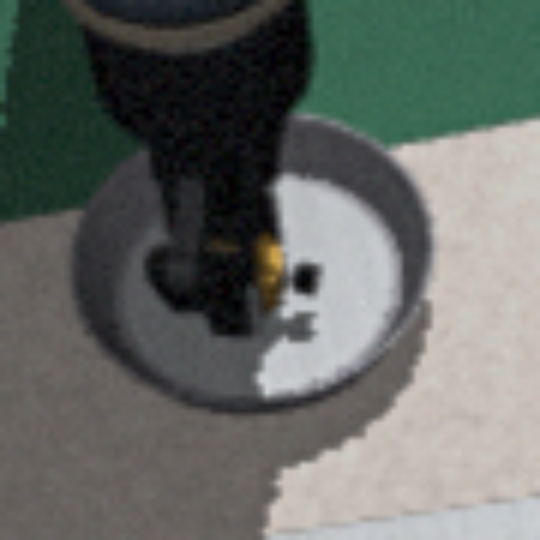

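The collar is well inside the dish and just above the floor. I'll lower it in small steps until contact.

Emit:
carry_out(
  motion=[
    [0, 0, 0, 0.2, 0, 0, 255],
    [0, 0, 0, 0.2, 0, 0, 255],
    [0, 0, 0, 0, 0, 0, 255],
    [0, 0, 0, 0, 0, 0, 255],
  ],
)

```text
time_s: 11.88
tcp_pos: [455.0, -99.4, 9.3]
tcp_rot: [-0.407, -0.576, -0.41, 0.578]
contact_force: [-0.6, 0.6, -0.8]
grip_width: 31.5
```

Emit:
carry_out(
  motion=[
    [0, 0, 0, 0.2, 0, 0, 255],
    [0, 0, 0, 0.1, 0, 0, 255],
    [0, 0, 0, 0, 0, 0, 255],
  ],
)

```text
time_s: 12.13
tcp_pos: [454.9, -99.5, 6.1]
tcp_rot: [-0.407, -0.576, -0.41, 0.578]
contact_force: [0.2, 0.2, -0.5]
grip_width: 31.1
```

Emit:
carry_out(
  motion=[
    [0, 0, 0, 0.1, 0, 0, 255],
    [0, 0, 0, 0.1, 0, 0, 255],
    [0, 0, 0, 0, 0, 0, 255],
  ],
)

```text
time_s: 12.38
tcp_pos: [454.9, -99.5, 4.2]
tcp_rot: [-0.407, -0.576, -0.41, 0.579]
contact_force: [-0.4, -0.3, -1.4]
grip_width: 31.1
```

Run:
```python
from h import *
st()
cv2.imwrite("pics/s12.png",cv2.resize(cam("scene")["color"][215:285,230:300],None,fx=8,fy=8,interpolation=2))
```

```text
t12.38 p [454.9 -99.5   4.2] x [-0.005  0.001 -1.   ] y [ 0.943 -0.333 -0.005] j [-0.02  0.65  0.21  2.21 -0.41  0.32  0.19] F [-0.4 -0.3 -1.4] w31.1
```

View pics/s12.png

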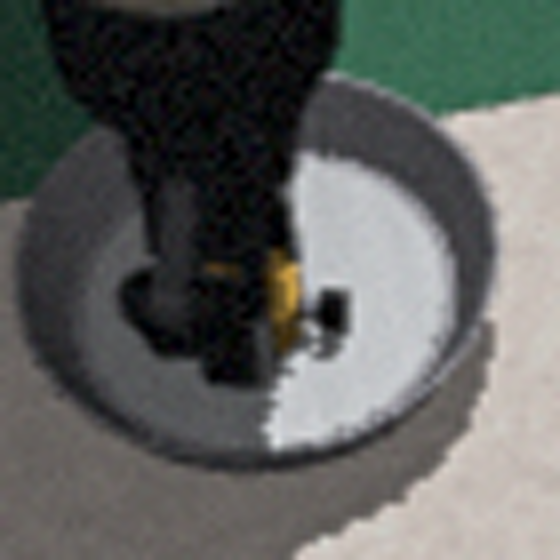

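Emit:
carry_out(
  motion=[
    [0, 0, 0, 0.1, 0, 0, 255],
    [0, 0, 0, 0.1, 0, 0, 255],
    [0, 0, 0, 0, 0, 0, 255],
  ],
)

```text
time_s: 12.68
tcp_pos: [455.1, -99.5, 3.6]
tcp_rot: [-0.407, -0.577, -0.41, 0.578]
contact_force: [-5.3, 1.9, 24.5]
grip_width: 31.3
```

Emit:
carry_out(
  motion=[
    [0, 0, 0, 0.1, 0, 0, 255],
    [0, 0, 0, 0, 0, 0, 255],
    [0, 0, 0, 0, 0, 0, 255],
  ],
)

```text
time_s: 12.93
tcp_pos: [455.1, -99.6, 3.5]
tcp_rot: [-0.407, -0.577, -0.409, 0.578]
contact_force: [-7.2, 1.9, 43.4]
grip_width: 30.9
```

Emit:
carry_out(
  motion=[
    [0, 0, 0, -0.2, 0, 0, 255],
    [0, 0, 0, 0, 0, 0, 255],
  ],
)

```text
time_s: 13.1
tcp_pos: [455.4, -99.5, 4.0]
tcp_rot: [-0.407, -0.576, -0.41, 0.578]
contact_force: [0.2, -0.2, -0.6]
grip_width: 31.1
```

Emit:
carry_out(
  motion=[
    [0, 0, 0, 0, 0, 0, 150],
    [0, 0, 0, 0, 0, 0, 120],
    [0, 0, 0, 0, 0, 0, 110],
    [0, 0, 0, 0, 0, 0, 110],
  ],
)

```text
time_s: 13.43
tcp_pos: [454.9, -99.5, 3.0]
tcp_rot: [-0.407, -0.576, -0.41, 0.579]
contact_force: [0.4, 0.1, -0.2]
grip_width: 48.9
```

Run:
```python
from h import *
st()
c=cam("wrist");cv2.imwrite("pics/w13.png",cv2.resize(c["color"][150:400,200:450],None,fx=2,fy=2))
```

```text
t13.43 p [454.9 -99.5   3. ] x [-0.006  0.001 -1.   ] y [ 0.943 -0.333 -0.006] j [-0.02  0.65  0.2   2.21 -0.41  0.32  0.19] F [ 0.4  0.1 -0.2] w48.9
```

View pics/w13.png

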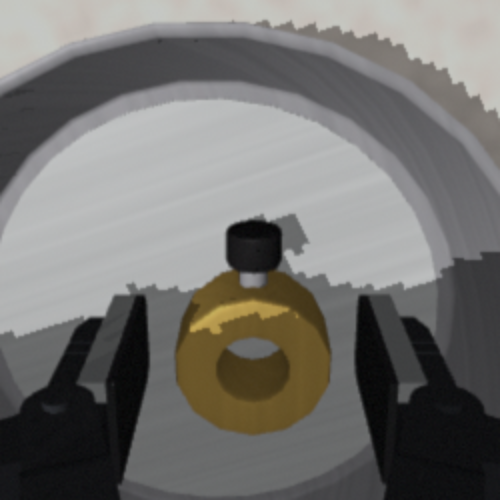

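Emit:
carry_out(
  motion=[
    [0, 0, 0, -0.5, 0, 0, 110],
    [0, 0, 0, -1.5, 0, 0, 110],
    [0, 0, 0, -2.5, 0, 0, 60],
    [0, 0, 0, -3.0, 0, 0, 0],
    [0, 0, 0, -3.0, 0, 0, 0],
    [0, 0, 0, -3.0, 0, 0, 0],
    [0, 0, 0, -3.0, 0, 0, 0],
    [0, 0, 0, -3.0, 0, 0, 0],
  ],
)

```text
time_s: 14.15
tcp_pos: [455.4, -99.8, 200.1]
tcp_rot: [-0.407, -0.576, -0.41, 0.579]
contact_force: [1.1, -0.3, -0.3]
grip_width: 85.4
```

```bash
cat >> h.py <<'E'
Z=np.array([0,0,1.]); W=np.array([.942,-.335,0])
def dA(a): a=np.radians(a); return U*np.sin(a)-Z*np.cos(a)
def MA(a): return toolR(dA(a),W)
E
python3 - <<'E'
from h import *
st()
T=cam("top");X=atz(T,(455+39.5-.5,195+37.5-.5),198.5);d=np.r_[X,198.5]-END;print("near face rack x",d@U-65,"lat",d@W)
crop(T,350,265,40,30,"pics/t14.png")
crop(T,455,195,80,60,"pics/t14b.png")
tg=rack(28,z=-18.4);print(tg)
plan(tg-dA(40)*100,MA(40))
E
```

```text
t14.15 p [455.4 -99.8 200.1] x [-0.005  0.001 -1.   ] y [ 0.943 -0.333 -0.005] j [-0.23  0.34  0.46  2.02 -0.2   0.83  0.01] F [ 1.1 -0.3 -0.3] w85.4
near face rack x -7.863314947098651 lat -0.881372207642211
pics/t14.png scale 20
pics/t14b.png scale 10
[ 533.93859567 -398.42400858  181.6       ]
dist 261.9 ang 40.1 n 9
0 [0.0, -0.74, -0.0, -0.59, 1.9, 2.12]
1 [0.0, -0.74, -0.0, -0.43, 1.9, 2.16]
2 [0.0, -0.74, -0.0, -0.26, 1.9, 2.19]
3 [0.0, -0.74, -0.0, -0.09, 1.9, 2.2]
4 [0.0, -0.74, -0.0, 0.08, 1.9, 2.2]
5 [0.0, -0.74, -0.0, 0.25, 1.9, 2.19]
6 [0.0, -0.74, -0.0, 0.42, 1.9, 2.16]
7 [0.0, -0.74, -0.0, 0.59, 1.9, 2.12]
8 [0.0, -0.74, -0.0, 0.75, 1.9, 2.07]
```

View pics/t14b.png

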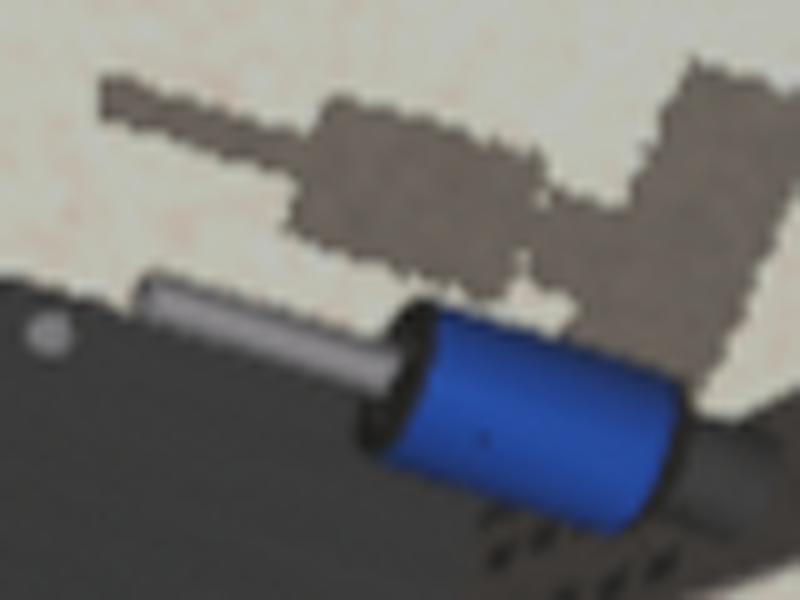

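Emit:
carry_out(
  motion=[
    [0, -0.7, 0, -2.0, 1.9, 2.0, 0],
    [0, -0.7, 0, -2.0, 1.9, 2.0, 0],
    [0, -0.7, 0, -1.5, 1.9, 2.1, 0],
    [0, -0.7, 0, -0.5, 1.9, 2.2, 0],
    [0, -0.8, 0, 0, 1.9, 2.2, 0],
    [0, -0.8, 0, 0, 1.9, 2.2, 0],
    [0, -0.8, 0, 0.2, 1.9, 2.1, 0],
    [0, -0.8, 0, 0.2, 1.9, 2.1, 0],
  ],
)

```text
time_s: 14.87
tcp_pos: [547.9, -300.0, 298.7]
tcp_rot: [-0.514, -0.368, -0.263, 0.729]
contact_force: [0.2, -0.7, -0.4]
grip_width: 85.4
```

Run:
```python
from h import *
st()
tg=rack(28,z=-18.4)
plan(tg-dA(40)*80,MA(40),n=2)
c=cam("wrist");cv2.imwrite("pics/w15.png",c["color"]);print(proj(c,rack(-65)),proj(c,rack(-8,z=-1.5)))
```

```text
t14.87 p [ 547.9 -300.   298.7] x [-0.2   -0.556 -0.806] y [ 0.943 -0.333 -0.005] j [-0.33  0.6   0.7   1.59  0.29  1.13 -0.18] F [ 0.2 -0.7 -0.4] w85.4
dist 75.0 ang 3.8 n 2
0 [0.02, -0.31, 0.01, 3.61, 1.0, 0.21]
1 [0.02, -0.31, 0.01, 3.61, 1.0, 0.09]
[356.7486177  175.49704696] [351.01067543 227.49528049]
```

View pics/w15.png

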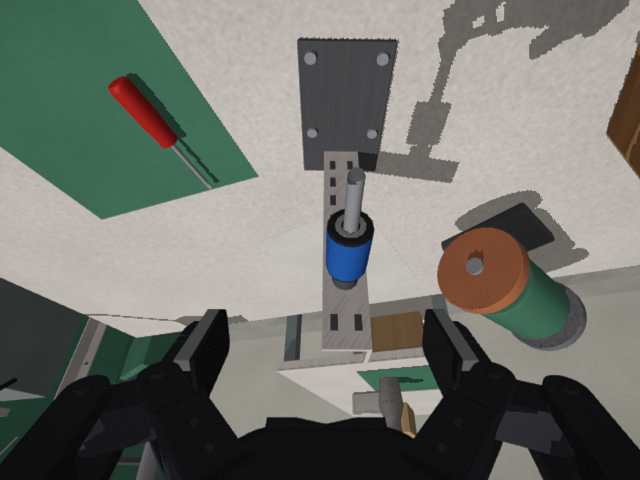

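The bar end is seen at (356,175), as predicted; the bobbin's near face is at (350,228). I'll line up the jaws.

Emit:
carry_out(
  motion=[
    [0, -0.3, 0, 1.5, 0.7, 0.1, 0],
    [0, -0.3, 0, 1.5, 0.7, 0.1, 0],
    [0, 0, 0, 1.5, 0.6, 0.1, 0],
    [0, 0, 0, 0, 0, 0, 0],
    [0, 0, 0, 0, 0, 0, 0],
  ],
)

```text
time_s: 15.33
tcp_pos: [555.4, -334.2, 263.9]
tcp_rot: [-0.521, -0.346, -0.248, 0.74]
contact_force: [0.5, 0.3, 0.4]
grip_width: 85.6
```

Run:
```python
from h import *
st()
tg=rack(28,z=-18.4)
plan(tg,MA(40),n=5)
c=cam("wrist");cv2.imwrite("pics/w16.png",c["color"]);print(proj(c,rack(-65)),proj(c,rack(-8,z=-1.5)))
```

```text
t15.33 p [ 555.4 -334.2  263.9] x [-0.218 -0.6   -0.77 ] y [ 0.943 -0.334 -0.007] j [-0.29  0.68  0.71  1.61  0.31  1.04 -0.2 ] F [0.5 0.3 0.4] w85.6
dist 106.6 ang 0.5 n 5
0 [0.01, -0.01, 0.01, 2.13, 0.04, -0.01]
1 [0.01, -0.01, 0.01, 2.13, 0.03, -0.01]
2 [0.01, -0.01, 0.01, 2.13, 0.03, -0.01]
3 [0.01, -0.01, 0.01, 2.13, 0.03, -0.01]
4 [0.01, -0.01, 0.01, 2.13, 0.03, -0.02]
[329.32368473 176.03780512] [328.31978226 234.96399726]
```

View pics/w16.png

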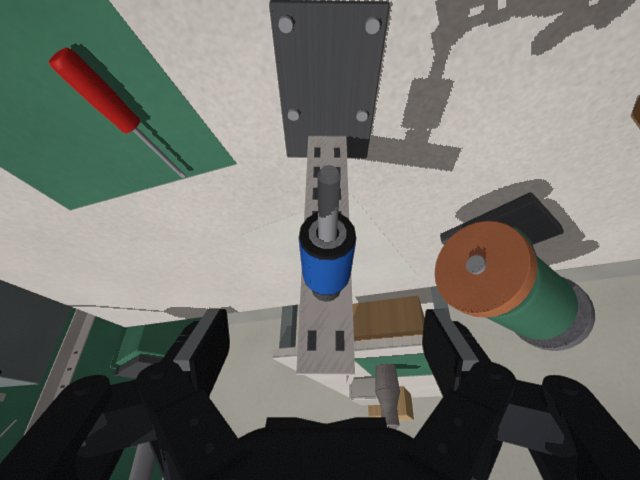

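Emit:
carry_out(
  motion=[
    [0, 0, 0, 1.8, 0.1, 0, 0],
    [0, 0, 0, 2.0, 0, 0, 0],
    [0, 0, 0, 2.0, 0, 0, 0],
    [0, 0, 0, 2.0, 0, 0, 0],
    [0, 0, 0, 1.6, 0, 0, 0],
    [0, 0, 0, 1.0, 0, 0, 0],
    [0, 0, 0, 0, 0, 0, 0],
    [0, 0, 0, 0, 0, 0, 0],
  ],
)

```text
time_s: 16.05
tcp_pos: [534.9, -396.5, 184.6]
tcp_rot: [-0.522, -0.346, -0.248, 0.739]
contact_force: [-0.2, 0.2, 0.4]
grip_width: 85.4
```

Run:
```python
from h import *
st()
tg=rack(28,z=-18.4)
plan(tg,MA(40),n=1)
c=cam("wrist");cv2.imwrite("pics/w17.png",c["color"])
crop(cam("top"),435,195,120,80,"pics/t17.png")
cv2.imwrite("pics/s17.png",cv2.resize(cam("scene")["color"][200:290,40:160],None,fx=5,fy=5))
```

```text
t16.05 p [ 534.9 -396.5  184.6] x [-0.216 -0.6   -0.77 ] y [ 0.943 -0.333 -0.005] j [-0.18  0.76  0.69  1.7   0.32  0.82 -0.2 ] F [-0.2  0.2  0.4] w85.4
dist 3.7 ang 0.5 n 1
0 [0.05, -0.06, 0.02, 0.37, -0.03, -0.02]
pics/t17.png scale 6
```

View pics/w17.png

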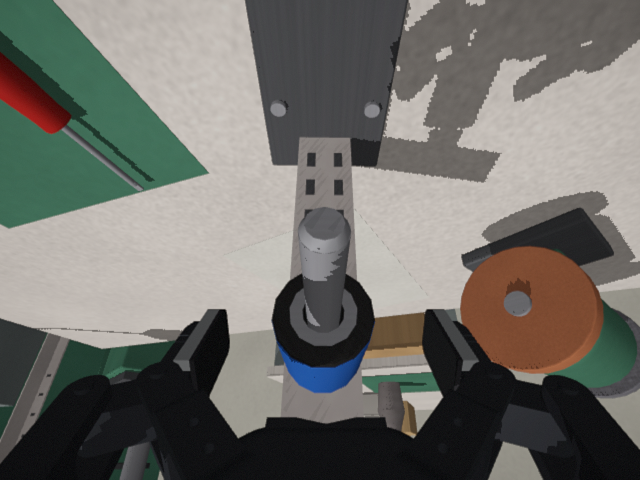

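View pics/t17.png

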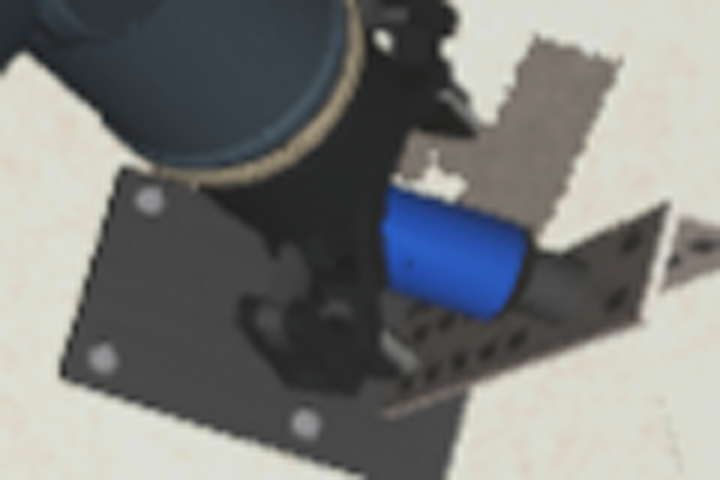

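View pics/s17.png

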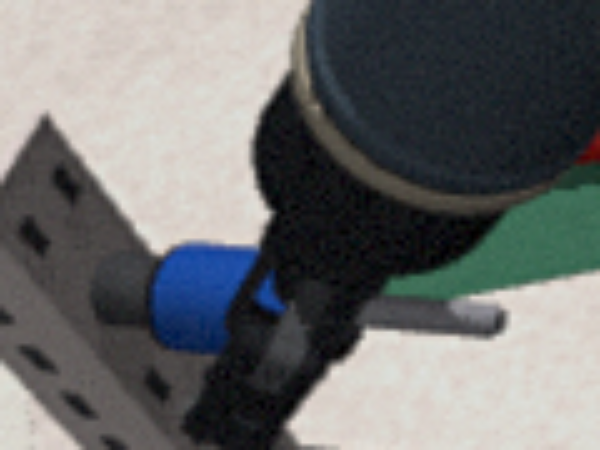

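The fingers straddle the bobbin, centred at about (324,320) against the jaw middle at (326). Closing.

Emit:
carry_out(
  motion=[
    [0, 0, 0, 0.2, 0, 0, 255],
    [0, 0, 0, 0, 0, 0, 255],
    [0, 0, 0, 0, 0, 0, 255],
    [0, 0, 0, 0, 0, 0, 255],
    [0, 0, 0, 0, 0, 0, 255],
    [0, 0, 0, 0, 0, 0, 255],
    [0, 0, 0, 0, 0, 0, 255],
    [0, 0, 0, 0, 0, 0, 255],
  ],
)

```text
time_s: 16.87
tcp_pos: [533.9, -397.8, 182.4]
tcp_rot: [-0.522, -0.346, -0.248, 0.74]
contact_force: [-2.7, 3.4, 3.4]
grip_width: 35.9
```

Run:
```python
from h import *
p,m=st()
print("pull dir 1cm along -U in tool:", (m.T@(-U)).round(3))
c=cam("wrist");cv2.imwrite("pics/w18.png",cv2.resize(c["color"][180:430,180:470],None,fx=2,fy=2))
```

```text
t16.87 p [ 533.9 -397.8  182.4] x [-0.217 -0.6   -0.77 ] y [ 0.943 -0.333 -0.006] j [-0.18  0.76  0.69  1.71  0.32  0.82 -0.2 ] F [-2.7  3.4  3.4] w35.9
pull dir 1cm along -U in tool: [-0.638  0.002 -0.77 ]
```

View pics/w18.png

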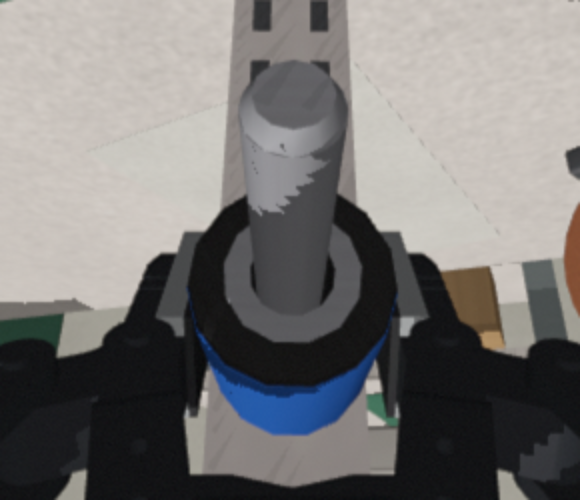

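Emit:
carry_out(
  motion=[
    [0, 0, 0, -0.32, 0, -0.38, 255],
    [0, 0, 0, -0.64, 0, -0.77, 255],
    [0, 0, 0, -0.64, 0, -0.77, 255],
    [0, 0, 0, -0.64, 0, -0.77, 255],
    [0, 0, 0, 0, 0, 0, 255],
  ],
)

```text
time_s: 17.33
tcp_pos: [547.0, -362.2, 182.4]
tcp_rot: [-0.522, -0.346, -0.249, 0.739]
contact_force: [-3.5, 9.7, 10.3]
grip_width: 35.6
```

Run:
```python
from h import *
p,m=st()
d=p-np.array([533.9,-397.8,182.4]);print("moved along -U",-d@U,"lat",d@W,"z",d[2])
c=cam("wrist");cv2.imwrite("pics/w19.png",cv2.resize(c["color"][180:430,180:470],None,fx=2,fy=2))
```

```text
t17.33 p [ 547.  -362.2  182.4] x [-0.216 -0.6   -0.77 ] y [ 0.944 -0.331 -0.006] j [-0.23  0.77  0.69  1.7   0.31  0.86 -0.24] F [-3.5  9.7 10.3] w35.6
moved along -U 37.929963798445506 lat 0.37042681771843466 z -0.015489120158008518
```

View pics/w19.png

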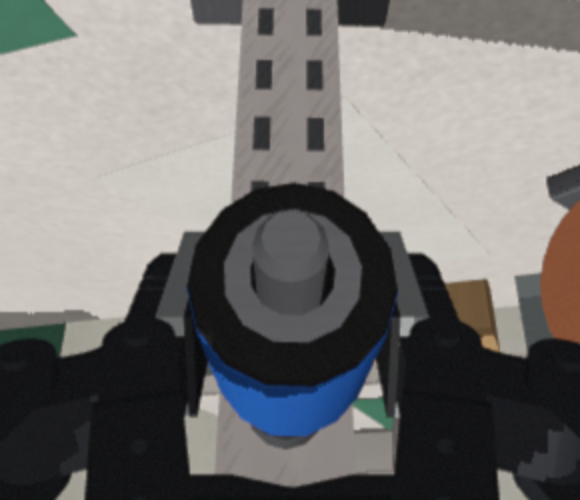

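Emit:
carry_out(
  motion=[
    [0, 0, 0, -0.7, 0, -0.72, 255],
    [0, 0, 0, -0.64, 0, -0.77, 255],
    [0, 0, 0, -0.64, 0, -0.77, 255],
    [0, 0, 0, -0.64, 0, -0.77, 255],
    [0, 0, 0, 0, 0, 0, 255],
  ],
)

```text
time_s: 17.8
tcp_pos: [560.8, -323.9, 182.6]
tcp_rot: [-0.523, -0.346, -0.249, 0.738]
contact_force: [-1.2, 0.9, -0.7]
grip_width: 35.6
```

Run:
```python
from h import *
p,m=st()
d=p-np.array([533.9,-397.8,182.4]);print("moved along -U",-d@U,"lat",d@W,"z",d[2])
c=cam("wrist");cv2.imwrite("pics/w20.png",cv2.resize(c["color"][180:430,180:470],None,fx=2,fy=2))
```

```text
t17.80 p [ 560.8 -323.9  182.6] x [-0.214 -0.6   -0.771] y [ 0.944 -0.33  -0.006] j [-0.29  0.77  0.69  1.68  0.29  0.9  -0.27] F [-1.2  0.9 -0.7] w35.6
moved along -U 78.6525748989659 lat 0.6187155041635796 z 0.1597585653613578
```

View pics/w20.png

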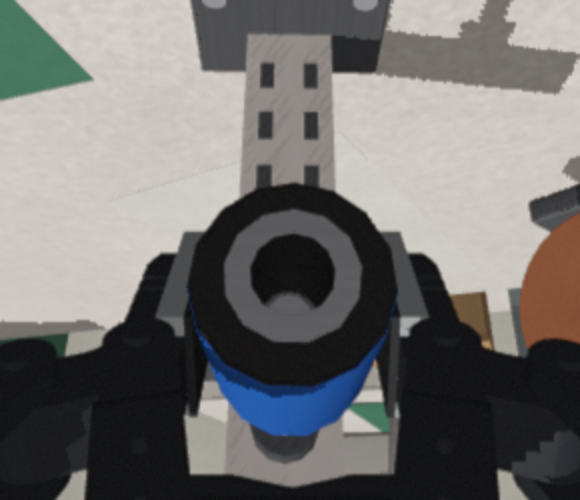

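Emit:
carry_out(
  motion=[
    [0, 0, 0, -0.64, 0, -0.77, 255],
    [0, 0, 0, -0.64, 0, -0.77, 255],
    [0, 0, 0, -0.64, 0, -0.77, 255],
    [0, 0, 0, -0.64, 0, -0.77, 255],
    [0, 0, 0, -0.9, 0, -1.1, 255],
    [0, 0, 0, -1.3, 0, -1.5, 255],
    [0, 0, 0, 0, 0, 0, 255],
  ],
)

```text
time_s: 18.43
tcp_pos: [586.9, -251.9, 182.4]
tcp_rot: [-0.524, -0.346, -0.25, 0.737]
contact_force: [0.4, 0.6, -1.2]
grip_width: 36.1
```

Run:
```python
from h import *
p,m=st()
d=p-np.array([533.9,-397.8,182.4]);print("moved along -U",-d@U,"lat",d@W,"z",d[2])
c=cam("wrist");cv2.imwrite("pics/w21.png",c["color"])
cv2.imwrite("pics/s21.png",cam("scene")["color"])
```

```text
t18.43 p [ 586.9 -251.9  182.4] x [-0.212 -0.599 -0.772] y [ 0.945 -0.327 -0.005] j [-0.39  0.79  0.68  1.63  0.26  1.   -0.33] F [ 0.4  0.6 -1.2] w36.1
moved along -U 155.27618985865547 lat 1.0627030439818388 z 0.008531640858450373
```

View pics/w21.png

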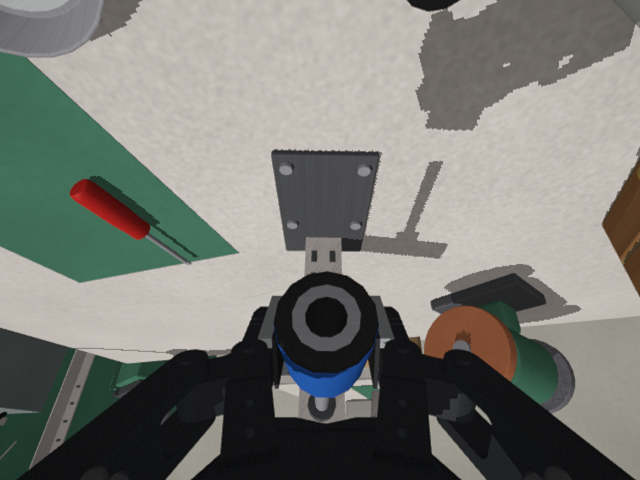

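View pics/s21.png

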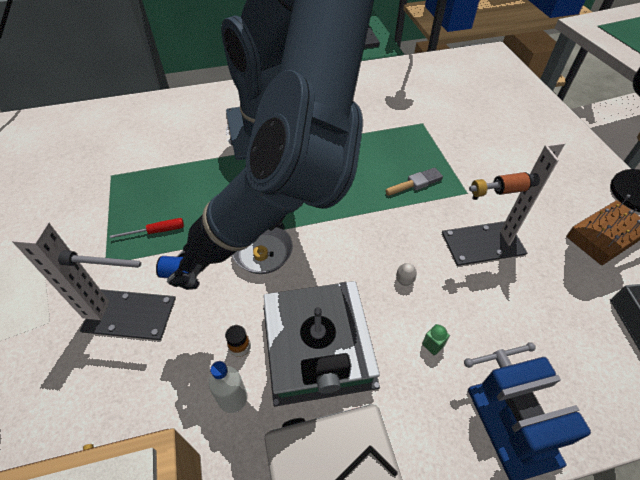

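```bash
cat > kin.py <<'E'
from h import *
from scipy.optimize import least_squares
import itertools
D=[([-1.429,.576,.025,1.438,-.015,1.129,-.056],[151.1,657.7,230.9],[0,-.001,-1],[.224,.975,0]),
([-1.29,.31,.17,1.49,-.05,1.35,-.2],[260,496.3,382.4],[0,0,-1],[.604,.797,.003]),
([-.64,.3,.58,1.54,-.16,1.36,-.13],[531,78.7,388.8],[0,0,-1],[.997,-.082,0]),
([-.7,.43,.67,1.53,.11,1.37,-.26],[546.5,-15.2,357.4],[-.075,-.364,-.928],[.986,-.168,-.013]),
([-.71,.78,.8,1.59,.43,1.29,-.42],[571.2,-152.7,308.5],[-.223,-.807,-.546],[.968,-.251,-.023]),
([-.63,1.1,.89,1.55,.57,1.3,-.54],[586.8,-238.5,278.1],[-.341,-.925,-.166],[.939,-.342,-.025]),
([-.6,1.31,.9,1.6,.6,1.21,-.71],[577.3,-272.2,203],[-.333,-.943,0],[.943,-.333,-.007]),
([-.54,1.32,.92,1.68,.65,1.08,-.76],[555.7,-337.2,197.9],[-.333,-.943,0],[.943,-.333,-.005]),
([-.61,.69,.76,1.73,.36,1.14,-.45],[522.7,-191.7,259.2],[-.245,-.684,-.687],[.943,-.333,-.005]),
([-.24,.37,.46,1.99,-.14,.83,-.05],[465.4,-112.9,193.4],[-.024,-.055,-.998],[.943,-.334,-.004]),
([-.02,.65,.21,2.21,-.41,.32,.19],[454.9,-99.5,4.2],[-.005,.001,-1],[.943,-.333,-.005]),
([-.33,.6,.7,1.59,.29,1.13,-.18],[547.9,-300,298.7],[-.2,-.556,-.806],[.943,-.333,-.005]),
([-.18,.76,.69,1.7,.32,.82,-.2],[534.9,-396.5,184.6],[-.216,-.6,-.77],[.943,-.333,-.005]),
([-.39,.79,.68,1.63,.26,1.0,-.33],[586.9,-251.9,182.4],[-.212,-.599,-.772],[.945,-.327,-.005])]
def fk(q,p,s):
    o1,h,l1,e1,l2,e2,l3,e3,o7,o3,o5=p
    Rm=R.from_euler('z',s[0]*q[0]+o1);x=np.array([0,0,h])
    Rm=Rm*R.from_euler('y',q[1]);x=x+Rm.apply([0,0,l1])
    Rm=Rm*R.from_euler('z',s[1]*q[2]+o3);x=x+Rm.apply([e1,0,0])
    Rm=Rm*R.from_euler('y',q[3]);x=x+Rm.apply([e2,0,l2])
    Rm=Rm*R.from_euler('z',s[2]*q[4]+o5)
    Rm=Rm*R.from_euler('y',q[5]);x=x+Rm.apply([e3,0,l3])
    Rm=Rm*R.from_euler('z',s[3]*q[6]+o7)
    m=Rm.as_matrix();return x,m[:,2],m[:,0]
def res(p,s):
    r=[]
    for q,x,d,y in D:
        X,dd,yy=fk(q,p,s);r+=list((X-x)/10)+list((dd-d)*20)+list((yy-np.array(y))*20)
    return np.array(r)
def fit():
    best=None
    for s in itertools.product([1,-1],repeat=4):
        for o1 in(0,np.pi/2,-np.pi/2,np.pi):
          for o7 in (0,np.pi/2,np.pi,-np.pi/2):
            f=least_squares(res,[o1,300,350,0,350,0,250,0,o7,0,0],args=(s,),max_nfev=40)
            if best is None or f.cost<best[0]: best=(f.cost,s,f.x)
    return best
if __name__=="__main__":
    import pickle
    b=fit();print(b[0],b[1],b[2].round(3));pickle.dump(b,open("kin.pkl","wb"))
E
time python3 kin.py
```

```text
9.934970859988248 (-1, -1, -1, -1) [-2.70000e-02  2.67507e+02  6.05059e+02 -1.00350e+01  4.01284e+02
  5.32100e+00  3.72621e+02 -7.49000e+00  3.10400e+00 -3.40000e-02
 -2.60000e-02]
real	5m6.381s
user	5m2.272s
sys	0m0.248s
```

```bash
cat > feas.py <<'E'
from kin import *
import pickle
b=pickle.load(open("kin.pkl","rb"));s,pp=b[1],b[2]
lo=np.array([-2.76,-.34,-1.52,.19,-1.09,.17,-2.82]);hi=np.array([2.76,2.15,1.57,2.46,4.23,1.99,2.82])
# bobbin in tool frame
m0=toolR([-.217,-.6,-.77],[.943,-.333,-.006]);p0=np.array([533.9,-397.8,182.4])
cen=rack(22,z=-1.5);ct=m0.T@(cen-p0);ut=m0.T@U
def target(psi,h=0):
    # rotate so ut -> down ; yaw psi is direction of horizontal part of d
    ut2=ut/np.linalg.norm(ut)
    best=None
    # base rotation
    r,_=R.align_vectors([[0,0,-1],[1,0,0]],[ut2,[1,0,0]-ut2*ut2[0]])
    Rm=R.from_euler('z',psi)*r
    c=np.array([696.6,-26.6,98+h]);return c-Rm.apply(ct),Rm.as_matrix()
if __name__=="__main__":
    print("ct",ct.round(1),"ut",ut.round(3))
    q0=np.array([-.39,.79,.68,1.63,.26,1.0,-.33]);rng=np.random.default_rng(0)
    for deg in range(-180,180,20):
        out=[]
        for h in(95,0):
            x,M=target(np.radians(deg),h);bst=None
            def f(q):
                X,d,y=fk(q,pp,s);return np.r_[(X-x)/5,(d-M[:,0])*100,(y-M[:,1])*100,(q-q0)*.02]
            for k in range(5):
                g=np.clip(q0+(rng.normal(0,.8,7) if k else 0),lo+.02,hi-.02)
                r=least_squares(f,g,bounds=(lo+.05,hi-.05),max_nfev=60)
                if bst is None or r.cost<bst.cost:bst=r
            out.append((round(bst.cost,2),bst.x.round(2).tolist()))
        print(deg,out[0][0],out[1])
E
python3 feas.py
```

```text
ct [-15.9   0.2   6.1] ut [ 0.638 -0.002  0.77 ]Traceback (most recent call last):
  File "feas.py", line 27, in <module>
    r=least_squares(f,g,bounds=(lo+.05,hi-.05),max_nfev=60)
    return func(*args, **kwargs)
    raise ValueError("Initial guess is outside of provided bounds")
ValueError: Initial guess is outside of provided bounds
```

```bash
sed -i 's/lo+.02,hi-.02/lo+.06,hi-.06/' feas.py; time python3 feas.py
```

```text
ct [-15.9   0.2   6.1] ut [ 0.638 -0.002  0.77 ]
-180 140.22 (np.float64(49.87), [-0.01, 1.17, 0.0, 0.85, -0.03, 1.94, 1.58])
-160 73.36 (np.float64(16.35), [-0.21, 1.2, 0.33, 0.82, -0.03, 1.94, 1.99])
-140 0.13 (np.float64(0.0), [-0.23, 1.17, 0.08, 0.86, 0.33, 1.87, 2.09])
-120 0.0 (np.float64(0.0), [-0.2, 1.07, -0.2, 1.11, 0.67, 1.7, 2.09])
-100 74.29 (np.float64(0.0), [-0.33, 0.97, -0.05, 1.38, 0.75, 1.39, 2.23])
-80 0.0 (np.float64(0.0), [-0.99, 1.42, 1.46, 1.65, -0.73, 0.89, -2.62])
-60 0.0 (np.float64(0.0), [-1.04, 1.28, 1.31, 1.9, -0.96, 0.44, -2.13])
-40 0.0 (np.float64(0.0), [-0.64, 0.8, 0.49, 2.1, 2.05, 0.41, 1.63])
-20 0.0 (np.float64(0.0), [0.03, 0.73, -0.34, 2.26, 2.39, 0.86, 1.88])
0 0.0 (np.float64(518.66), [0.47, 0.6, -0.61, 1.94, 1.37, 0.22, -2.77])
20 0.0 (np.float64(0.0), [-0.49, 1.32, 1.46, 2.25, 4.09, 1.82, 0.49])
40 3.25 (np.float64(31.0), [-0.37, 1.32, 1.36, 2.06, 4.18, 1.94, 0.73])
60 0.0 (np.float64(0.0), [0.68, 0.86, -0.49, 1.85, -1.04, 0.64, 0.73])
80 0.0 (np.float64(0.0), [0.58, 0.92, -0.37, 1.59, -0.75, 1.0, 0.67])
100 0.0 (np.float64(0.0), [0.51, 1.01, -0.38, 1.32, -0.52, 1.32, 0.67])
120 0.0 (np.float64(0.0), [0.42, 1.11, -0.4, 1.05, -0.33, 1.62, 0.75])
140 6.28 (np.float64(0.0), [0.24, 1.19, -0.2, 0.81, -0.31, 1.92, 1.0])
160 94.57 (np.float64(26.14), [0.19, 1.19, -0.33, 0.83, -0.03, 1.94, 1.17])
real	0m26.259s
user	0m26.047s
sys	0m0.127s
```

Run:
```python
from h import *
import pickle
c=pickle.load(open("c0.pkl","rb"))
print("bottle cap",tri([c["top"],c["scene"]],[(413,151),(219,369)]),"jar cap",tri([c["top"],c["scene"]],[(399,198),(236,332)]))
from feas import target,fk,pp,s
for psi in(75,80):
  for h in (200,95,0):
    x,M=target(np.radians(psi),h);print(psi,h,x.round(1),M[:,0].round(3),M[:,1].round(3))
x,M=target(np.radians(78),190)
plan(x,M,n=18)
```

```text
bottle cap [ 759.29700664 -204.72492916  144.71508716] jar cap [ 663.17717646 -176.68240453   68.54403995]
75 200 [700.6 -11.  292.6] [ 0.199  0.744 -0.638] [ 0.966 -0.257  0.002]
75 95 [700.6 -11.  187.6] [ 0.199  0.744 -0.638] [ 0.966 -0.257  0.002]
75 0 [700.6 -11.   92.6] [ 0.199  0.744 -0.638] [ 0.966 -0.257  0.002]
80 200 [699.2 -10.7 292.6] [ 0.134  0.758 -0.638] [ 0.985 -0.172  0.002]
80 95 [699.2 -10.7 187.6] [ 0.134  0.758 -0.638] [ 0.985 -0.172  0.002]
80 0 [699.2 -10.7  92.6] [ 0.134  0.758 -0.638] [ 0.985 -0.172  0.002]
dist 288.0 ang 90.2 n 18
0 [-0.08, 0.83, -0.0, -1.38, 0.15, -0.8]
1 [-0.08, 0.83, -0.0, -1.3, 0.16, -0.91]
2 [-0.08, 0.83, -0.0, -1.22, 0.16, -1.02]
3 [-0.08, 0.83, -0.0, -1.13, 0.17, -1.12]
4 [-0.08, 0.83, -0.0, -1.02, 0.18, -1.22]
5 [-0.08, 0.83, -0.0, -0.91, 0.19, -1.3]
6 [-0.08, 0.83, -0.0, -0.8, 0.2, -1.37]
7 [-0.08, 0.83, -0.0, -0.68, 0.21, -1.43]
8 [-0.08, 0.83, -0.0, -0.55, 0.22, -1.49]
9 [-0.08, 0.83, -0.0, -0.42, 0.24, -1.53]
10 [-0.08, 0.83, -0.0, -0.28, 0.25, -1.56]
11 [-0.08, 0.83, -0.0, -0.15, 0.26, -1.57]
12 [-0.08, 0.83, -0.0, -0.01, 0.27, -1.58]
13 [-0.08, 0.83, -0.0, 0.13, 0.29, -1.57]
14 [-0.08, 0.83, -0.0, 0.26, 0.3, -1.55]
15 [-0.08, 0.83, -0.0, 0.4, 0.31, -1.52]
16 [-0.08, 0.83, -0.0, 0.53, 0.32, -1.48]
17 [-0.08, 0.83, -0.0, 0.65, 0.33, -1.42]
```

Emit:
carry_out(
  motion=[
    [-0.1, 0.83, 0, -1.8, 0.1, -0.6, 255],
    [-0.1, 0.83, 0, -1.8, 0.1, -0.7, 255],
    [-0.1, 0.83, 0, -1.6, 0.1, -0.9, 255],
    [-0.1, 0.83, 0, -1.3, 0.2, -1.0, 255],
    [-0.1, 0.83, 0, -1.1, 0.2, -1.2, 255],
    [-0.1, 0.83, 0, -0.9, 0.2, -1.3, 255],
    [-0.1, 0.83, 0, -0.8, 0.2, -1.4, 255],
    [-0.1, 0.83, 0, -0.7, 0.2, -1.4, 255],
  ],
)

```text
time_s: 19.2
tcp_pos: [634.3, -145.6, 245.6]
tcp_rot: [-0.419, -0.557, -0.441, 0.565]
contact_force: [0.4, 0.2, -2.8]
grip_width: 35.6
```

Run:
```python
from feas import *
st()
x,M=target(np.radians(80),170)
plan(x,M,n=10)
```

```text
t19.20 p [ 634.3 -145.6  245.6] x [-0.028  0.017 -0.999] y [ 0.965 -0.259 -0.032] j [-0.04  0.57  0.35  1.46 -0.21  1.18  0.08] F [ 0.4  0.2 -2.8] w35.6
dist 150.7 ang 50.0 n 10
0 [-0.09, 0.83, -0.01, -0.16, 0.27, -1.47]
1 [-0.09, 0.83, -0.01, -0.04, 0.29, -1.48]
2 [-0.09, 0.83, -0.01, 0.09, 0.3, -1.47]
3 [-0.09, 0.83, -0.01, 0.22, 0.32, -1.46]
4 [-0.09, 0.83, -0.01, 0.34, 0.33, -1.43]
5 [-0.09, 0.83, -0.01, 0.47, 0.34, -1.39]
6 [-0.09, 0.83, -0.01, 0.58, 0.36, -1.34]
7 [-0.09, 0.83, -0.01, 0.7, 0.37, -1.28]
8 [-0.09, 0.83, -0.01, 0.81, 0.38, -1.21]
9 [-0.09, 0.83, -0.01, 0.91, 0.4, -1.14]
```

Emit:
carry_out(
  motion=[
    [-0.1, 0.83, 0, -0.3, 0.3, -1.4, 255],
    [-0.1, 0.83, 0, -0.2, 0.3, -1.4, 255],
    [-0.1, 0.83, 0, -0.1, 0.3, -1.5, 255],
    [-0.1, 0.83, 0, 0.1, 0.3, -1.5, 255],
    [-0.1, 0.83, 0, 0.3, 0.3, -1.4, 255],
    [-0.1, 0.83, 0, 0.5, 0.3, -1.4, 255],
    [-0.1, 0.83, 0, 0.6, 0.4, -1.3, 255],
    [-0.1, 0.83, 0, 0.7, 0.4, -1.3, 255],
  ],
)

```text
time_s: 19.87
tcp_pos: [685.8, -40.7, 263.7]
tcp_rot: [0.266, 0.698, 0.58, -0.324]
contact_force: [-0.1, -0.5, -2.4]
grip_width: 35.8
```

Run:
```python
from feas import *
st()
x,M=target(np.radians(80),130)
plan(x,M,n=4)
```

```text
t19.87 p [685.8 -40.7 263.7] x [ 0.118  0.637 -0.762] y [ 0.983 -0.186 -0.004] j [ 0.31  0.65  0.04  1.44 -0.75  1.28  0.46] F [-0.1 -0.5 -2.4] w35.8
dist 52.6 ang 10.0 n 4
0 [-0.03, 0.42, -0.01, 1.3, 0.19, 0.06]
1 [-0.03, 0.42, -0.01, 1.3, 0.2, 0.12]
2 [-0.03, 0.42, -0.01, 1.29, 0.2, 0.17]
3 [-0.03, 0.42, -0.01, 1.28, 0.2, 0.23]
```

Emit:
carry_out(
  motion=[
    [0, 0.4, 0, 1.2, 0.2, 0, 255],
    [0, 0.4, 0, 1.2, 0.2, 0.1, 255],
    [0, 0.4, 0, 1.2, 0.2, 0.2, 255],
    [0, 0.4, 0, 1.0, 0.2, 0.2, 255],
    [0, 0, 0, 0, 0, 0, 255],
    [0, 0, 0, 0, 0, 0, 255],
  ],
)

```text
time_s: 20.37
tcp_pos: [698.1, -14.3, 225.4]
tcp_rot: [0.217, 0.722, 0.6, -0.267]
contact_force: [0.1, 0.1, -0.0]
grip_width: 35.6
```

```bash
cat >> feas.py <<'E'
def bob():
    s_,p,r=pose();return p+r.apply(ct), r.apply(ut/np.linalg.norm(ut))
E
python3 - <<'E'
from feas import *
st()
T,S,Wr=cam("top"),cam("scene"),cam("wrist")
c,a=bob();print("bobbin",c.round(1),a.round(3))
for n,k in(("top",T),("scene",S),("wrist",Wr)): print(n,"top face",proj(k,c-30*a).round(1),"bottom",proj(k,c+30*a).round(1))
crop(T,290,120,110,80,"pics/t24.png");crop(S,270,215,110,130,"pics/s24.png");cv2.imwrite("pics/w24.png",Wr["color"])
x,M=target(np.radians(80),100)
plan(x,M,n=3)
E
```

```text
t20.37 p [698.1 -14.3 225.4] x [ 0.137  0.751 -0.646] y [ 0.983 -0.185 -0.007] j [ 0.37  0.74 -0.04  1.48 -0.88  1.25  0.59] F [ 0.1  0.1 -0. ] w35.6
bobbin [696.3 -29.2 233.3] [-0.007 -0.009 -1.   ]
top top face [341.7 161.6] bottom [341.4 170.5]
scene top face [315.8 272.8] bottom [315.7 293. ]
wrist top face [326.9 319.3] bottom [326.4 359.6]
pics/t24.png scale 7
pics/s24.png scale 4
dist 35.3 ang 1.0 n 3
0 [-0.04, 0.03, -0.02, 0.82, -0.01, 0.84]
1 [-0.04, 0.03, -0.02, 0.82, -0.01, 0.84]
2 [-0.04, 0.03, -0.02, 0.82, -0.01, 0.84]
```

View pics/t24.png

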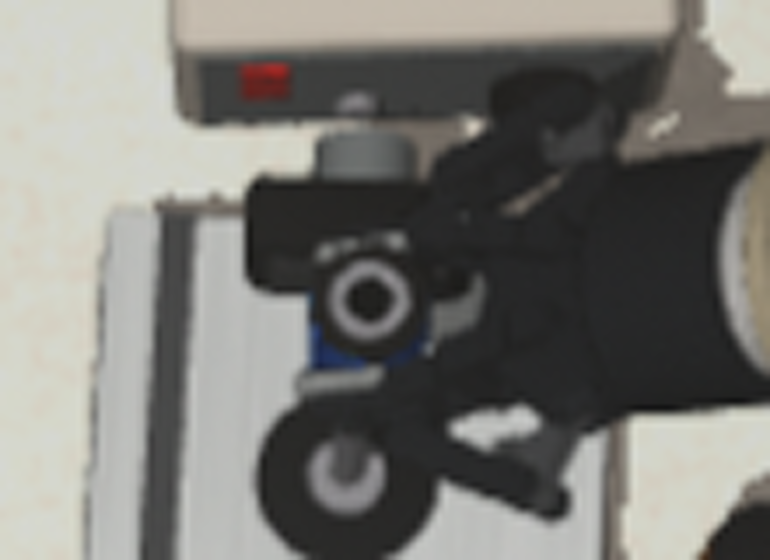

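View pics/s24.png

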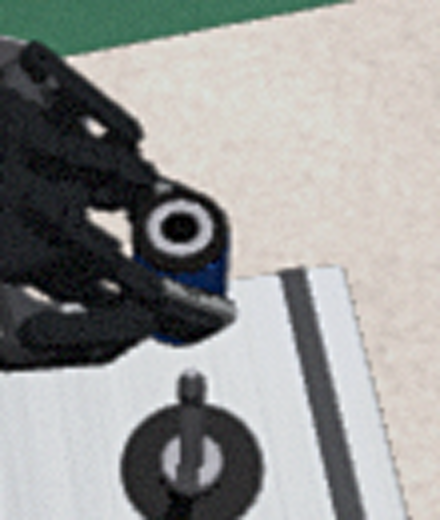

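View pics/w24.png

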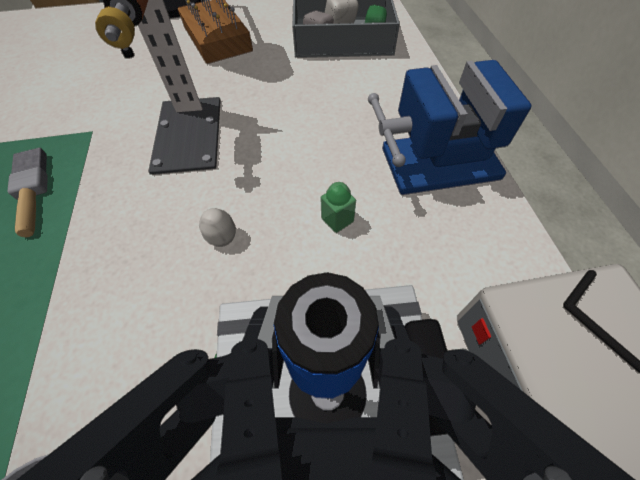

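Run:
```python
from feas import *
T,S,Wr=cam("top"),cam("scene"),cam("wrist")
c,a=bob();f=c-30*a
X=tri([T,S],[(342.2,162.4),(314.9,271.2)]);print("model top face",f.round(1),"measured",X.round(1))
print(atz(T,(342.2,162.4),f[2]),atz(S,(314.9,271.2),f[2]))
st()
```

```text
model top face [696.4 -28.4 263.3] measured [694.2 -29.8 264.7]
[694.65753683 -29.91297246] [693.29749209 -29.48703191]
t20.67 p [699.  -12.9 227.7] x [ 0.138  0.751 -0.645] y [ 0.983 -0.183 -0.003] j [ 0.37  0.74 -0.05  1.48 -0.88  1.25  0.59] F [-0.2  0.1 -2.7] w35.9
```

Emit:
carry_out(
  motion=[
    [0, 0, 0, 0.8, 0, 0.8, 255],
    [0, 0, 0, 0.8, 0, 0.8, 255],
    [0, 0, 0, 0.7, 0.1, 0.8, 255],
    [0, 0, 0, 0, 0, 0, 255],
    [0, 0, 0, 0, 0, 0, 255],
    [0, 0, 0, 0, 0, 0, 255],
    [0, 0, 0, 0, 0, 0, 255],
  ],
)

```text
time_s: 21.25
tcp_pos: [700.2, -11.1, 193.8]
tcp_rot: [0.218, 0.722, 0.601, -0.265]
contact_force: [-0.1, -0.1, -1.9]
grip_width: 35.7
```

```bash
cat > look.py <<'E'
from feas import *
import sys
k=sys.argv[1]
st()
T,S,Wr=cam("top"),cam("scene"),cam("wrist")
c,a=bob();f=c-30*a;print("bobbin",c.round(1),a.round(3),"topface",f.round(1))
print("proj top",proj(T,f).round(1),"scene",proj(S,f).round(1))
crop(T,310,140,60,60,f"pics/t{k}.png");crop(S,285,250,60,75,f"pics/s{k}.png");cv2.imwrite(f"pics/w{k}.png",Wr["color"])
E
python3 look.py 25
```

```text
t21.25 p [700.2 -11.1 193.8] x [ 0.138  0.752 -0.645] y [ 0.983 -0.184 -0.004] j [ 0.37  0.78 -0.05  1.51 -0.9   1.21  0.64] F [-0.1 -0.1 -1.9] w35.7
bobbin [697.4 -26.9 199.5] [-0.007 -0.008 -1.   ] topface [697.6 -26.7 229.5]
proj top [340.4 166.2] scene [317.5 284.9]
pics/t25.png scale 10
pics/s25.png scale 8
```

View pics/t25.png

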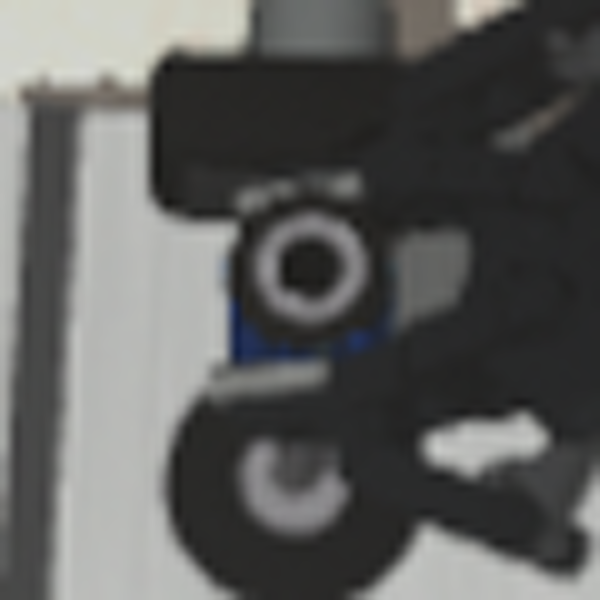

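View pics/s25.png

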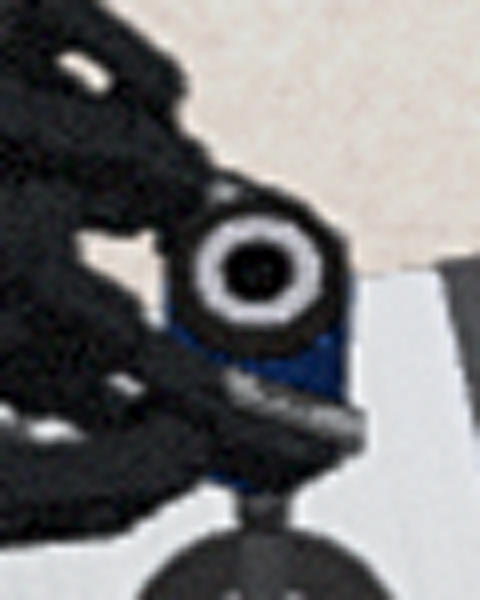

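View pics/w25.png

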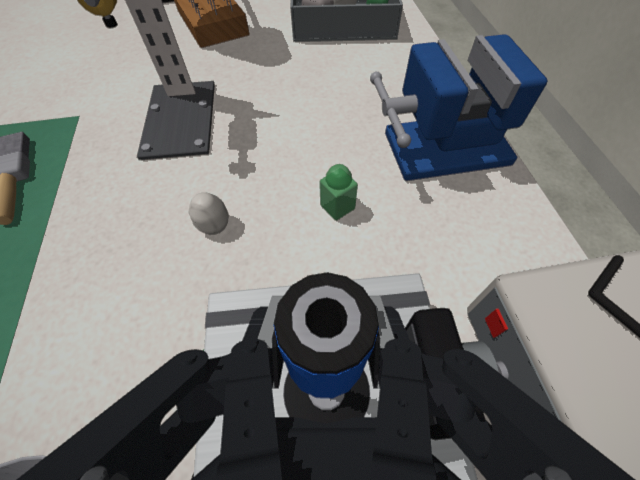

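Run:
```python
from feas import *
T,S=cam("top"),cam("scene")
print(atz(T,(340.5,166.1),229.5),atz(S,(316.7,283.4),229.5))
print("tip ref T 697.4 -26.2 ; S 696.0 -26.8; spindle base T",  "695.5,-26.3/696.8,-26.7  S 696.6,-27.1/696.3,-27.0")
st()
```

```text
[697.83844384 -26.97376983] [694.61804045 -27.21749683]
tip ref T 697.4 -26.2 ; S 696.0 -26.8; spindle base T 695.5,-26.3/696.8,-26.7  S 696.6,-27.1/696.3,-27.0
t21.50 p [700.1 -11.1 193.8] x [ 0.138  0.752 -0.645] y [ 0.983 -0.184 -0.004] j [ 0.37  0.78 -0.05  1.51 -0.9   1.21  0.64] F [ 0.7 -0.2 -0.9] w35.6
```

Emit:
carry_out(
  motion=[
    [-0.1, 0.1, 0, 0.1, 0, 0, 255],
    [0, 0, 0, 0.64, 0, 0.7, 255],
    [0, 0, 0, 0.64, 0, 0.76, 255],
    [0, 0, 0, 0.5, 0, 0.6, 255],
    [0, 0, 0, 0, 0, 0, 255],
    [0, 0, 0, 0, 0, 0, 255],
    [0, 0, 0, 0, 0, 0, 255],
  ],
)

```text
time_s: 22.08
tcp_pos: [700.4, -9.6, 165.5]
tcp_rot: [0.218, 0.722, 0.603, -0.258]
contact_force: [0.5, -0.1, -1.2]
grip_width: 36.0
```

```bash
python3 look.py 26
```

```text
t22.08 p [700.4  -9.6 165.5] x [ 0.139  0.759 -0.636] y [ 0.984 -0.177  0.003] j [ 0.38  0.82 -0.07  1.53 -0.91  1.18  0.69] F [ 0.5 -0.1 -1.2] w36.0
bobbin [697.8 -25.6 171.5] [ 0.003  0.001 -1.   ] topface [697.8 -25.6 201.5]
proj top [339.7 170.1] scene [318.2 293.9]
pics/t26.png scale 10
pics/s26.png scale 8
```

View pics/t26.png

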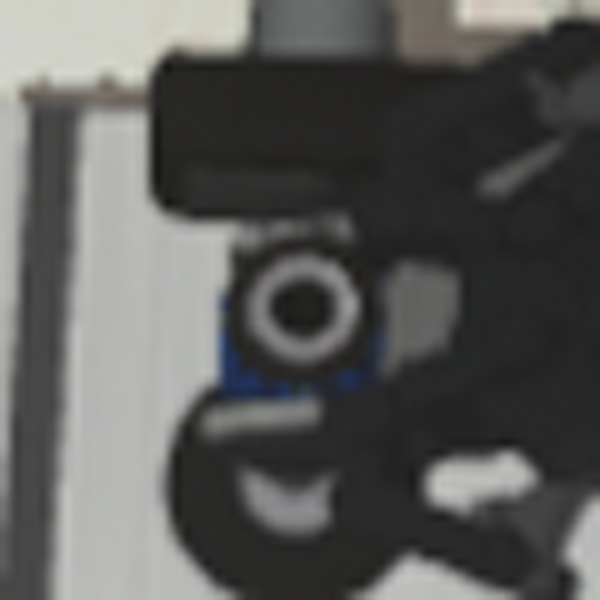

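View pics/s26.png

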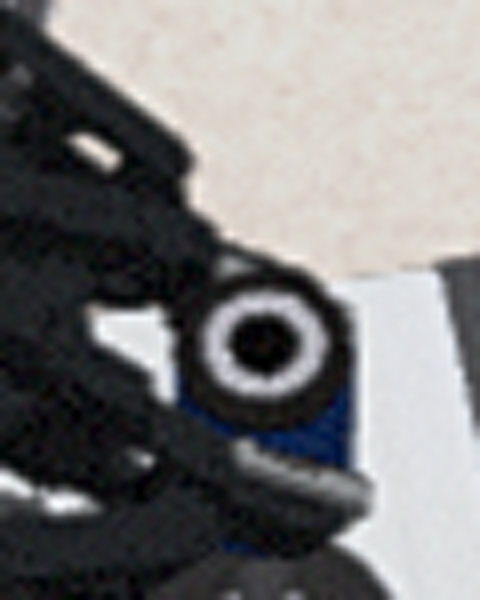

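Emit:
carry_out(
  motion=[
    [0, 0, 0, 0.32, 0, 0.38, 255],
    [0, 0, 0, 0.32, 0, 0.38, 255],
    [0, 0, 0, 0.32, 0, 0.38, 255],
    [0, 0, 0, 0, 0, 0, 255],
    [0, 0, 0, 0, 0, 0, 255],
  ],
)

```text
time_s: 22.65
tcp_pos: [700.2, -9.5, 150.1]
tcp_rot: [0.218, 0.722, 0.603, -0.259]
contact_force: [0.5, 0.7, -1.0]
grip_width: 36.0
```

```bash
python3 look.py 27; python3 -c "
from cell import *;print(sense()['torque'])"
```

```text
t22.65 p [700.2  -9.5 150.1] x [ 0.138  0.759 -0.636] y [ 0.984 -0.177  0.003] j [ 0.38  0.83 -0.07  1.53 -0.92  1.16  0.71] F [ 0.5  0.7 -1. ] w36.0
bobbin [697.8 -25.4 156.3] [ 0.002  0.002 -1.   ] topface [697.7 -25.5 186.3]
proj top [339.5 172.2] scene [318.3 298.6]
pics/t27.png scale 10
pics/s27.png scale 8
[-1.01205505  0.18633956  0.00575956]
```

View pics/w27.png

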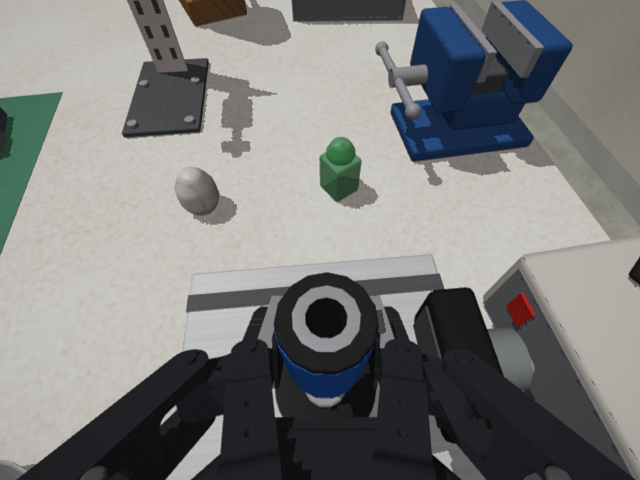

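Emit:
carry_out(
  motion=[
    [0, 0, 0, 0.45, 0, 0.54, 255],
    [0, 0, 0, 0.45, 0, 0.54, 255],
    [0, 0, 0, 0.45, 0, 0.54, 255],
    [0, 0, 0, 0.45, 0, 0.54, 255],
    [0, 0, 0, 0, 0, 0, 255],
    [0, 0, 0, 0, 0, 0, 255],
  ],
)

```text
time_s: 23.3
tcp_pos: [700.2, -9.4, 121.8]
tcp_rot: [0.218, 0.722, 0.603, -0.259]
contact_force: [0.7, 0.4, -0.6]
grip_width: 35.8
```

```bash
python3 look.py 28
```

```text
t23.30 p [700.2  -9.4 121.8] x [ 0.138  0.759 -0.636] y [ 0.984 -0.177  0.002] j [ 0.39  0.87 -0.08  1.55 -0.93  1.13  0.75] F [ 0.7  0.4 -0.6] w35.8
bobbin [698.  -25.3 128.3] [ 0.002  0.001 -1.   ] topface [698.  -25.4 158.3]
proj top [339.3 175.8] scene [318.5 306.9]
pics/t28.png scale 10
pics/s28.png scale 8
```

View pics/w28.png

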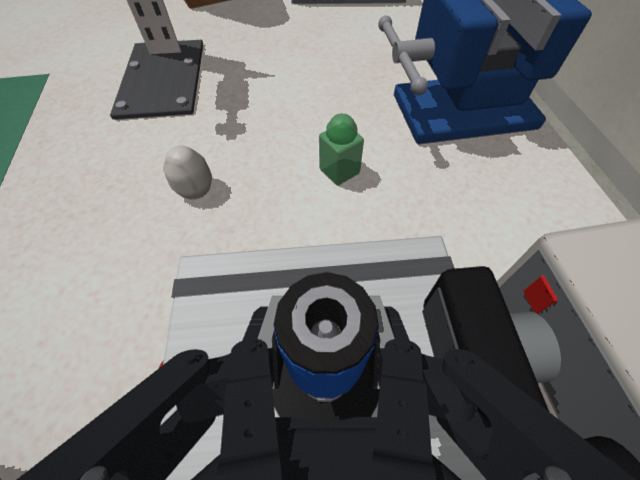

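The spindle tip is visible inside the bore at (326,327), centred, and there is no side force. Continuing down.

Emit:
carry_out(
  motion=[
    [0, 0, 0, 0.45, 0, 0.54, 255],
    [0, 0, 0, 0.45, 0, 0.54, 255],
    [0, 0, 0, 0.45, 0, 0.54, 255],
    [0, 0, 0, 0.2, 0, 0.23, 255],
    [0, 0, 0, 0, 0, 0, 255],
    [0, 0, 0, 0, 0, 0, 255],
  ],
)

```text
time_s: 23.95
tcp_pos: [700.5, -9.2, 98.0]
tcp_rot: [0.218, 0.722, 0.603, -0.259]
contact_force: [-0.2, 0.9, -1.3]
grip_width: 35.6
```

Emit:
carry_out(
  motion=[
    [0, 0, 0, 0.13, 0, 0.15, 255],
    [0, 0, 0, 0.06, 0, 0.08, 255],
    [0, 0, 0, 0, 0, 0, 255],
    [0, 0, 0, 0, 0, 0, 255],
  ],
)

```text
time_s: 24.28
tcp_pos: [700.7, -9.3, 95.6]
tcp_rot: [0.218, 0.722, 0.603, -0.258]
contact_force: [0.3, -0.6, -1.3]
grip_width: 35.6
```

```bash
python3 look.py 29
```

```text
t24.28 p [700.7  -9.3  95.6] x [ 0.139  0.759 -0.637] y [ 0.984 -0.177  0.004] j [ 0.39  0.9  -0.08  1.55 -0.94  1.1   0.78] F [ 0.3 -0.6 -1.3] w35.6
bobbin [698.  -25.1 101.1] [ 0.002  0.001 -1.   ] topface [698.  -25.2 131.1]
proj top [339.  179.2] scene [318.6 314.5]
pics/t29.png scale 10
pics/s29.png scale 8
```

View pics/w29.png

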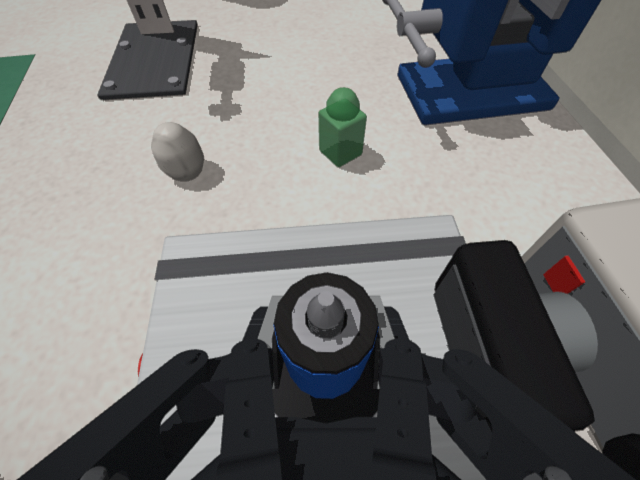

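View pics/s29.png

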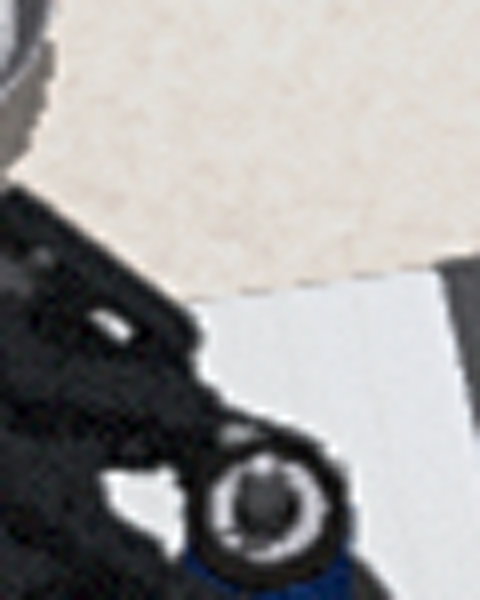

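About 3 mm remain by the model. I'll step down until I feel the shoulder.

Emit:
carry_out(
  motion=[
    [0, 0, 0, 0.06, 0, 0.08, 255],
    [0, 0, 0, 0.06, 0, 0.08, 255],
    [0, 0, 0, 0, 0, 0, 255],
    [0, 0, 0, 0, 0, 0, 255],
  ],
)

```text
time_s: 24.77
tcp_pos: [700.6, -9.4, 93.4]
tcp_rot: [0.218, 0.722, 0.603, -0.258]
contact_force: [-0.0, -0.2, -1.3]
grip_width: 35.7
```

Emit:
carry_out(
  motion=[
    [0, 0, 0, 0.06, 0, 0.08, 255],
    [0, 0, 0, 0, 0, 0, 255],
    [0, 0, 0, 0, 0, 0, 255],
  ],
)

```text
time_s: 25.02
tcp_pos: [700.6, -9.4, 92.4]
tcp_rot: [0.218, 0.722, 0.603, -0.258]
contact_force: [-0.7, 0.0, -0.7]
grip_width: 35.7
```

Emit:
carry_out(
  motion=[
    [0, 0, 0, 0.06, 0, 0.08, 255],
    [0, 0, 0, 0, 0, 0, 255],
    [0, 0, 0, 0, 0, 0, 255],
  ],
)

```text
time_s: 25.27
tcp_pos: [700.6, -9.5, 91.4]
tcp_rot: [0.218, 0.722, 0.603, -0.258]
contact_force: [-0.6, 0.2, -1.4]
grip_width: 35.8
```

Emit:
carry_out(
  motion=[
    [0, 0, 0, 0.06, 0, 0.08, 255],
    [0, 0, 0, 0, 0, 0, 255],
    [0, 0, 0, 0, 0, 0, 255],
  ],
)

```text
time_s: 25.52
tcp_pos: [700.8, -9.4, 91.0]
tcp_rot: [0.218, 0.722, 0.603, -0.258]
contact_force: [-1.5, -1.1, 3.4]
grip_width: 35.8
```

Emit:
carry_out(
  motion=[
    [0, 0, 0, 0.04, 0, 0.05, 255],
    [0, 0, 0, 0, 0, 0, 255],
    [0, 0, 0, 0, 0, 0, 255],
  ],
)

```text
time_s: 25.77
tcp_pos: [700.7, -9.4, 91.0]
tcp_rot: [0.218, 0.722, 0.603, -0.258]
contact_force: [-2.0, -2.7, 7.3]
grip_width: 35.7
```

```bash
python3 look.py 30
```

```text
t25.77 p [700.7  -9.4  91. ] x [ 0.139  0.759 -0.636] y [ 0.984 -0.177  0.004] j [ 0.39  0.91 -0.09  1.55 -0.94  1.1   0.79] F [-2.  -2.7  7.3] w35.7
bobbin [698.  -25.3  96.4] [ 0.003  0.002 -1.   ] topface [697.9 -25.4 126.4]
proj top [339.1 179.8] scene [318.5 315.8]
pics/t30.png scale 10
pics/s30.png scale 8
```

View pics/w30.png

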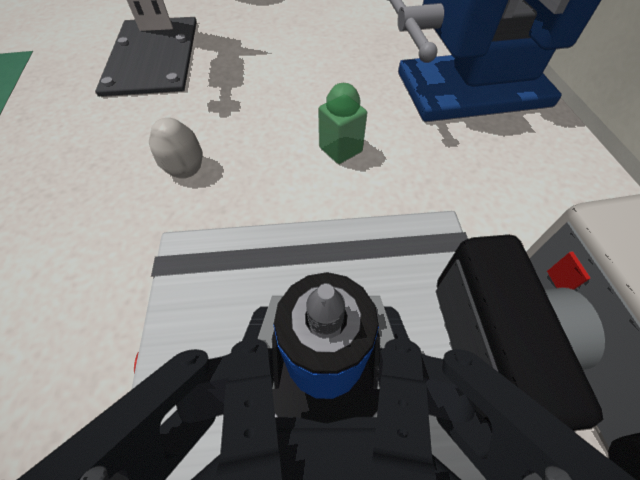

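View pics/t30.png

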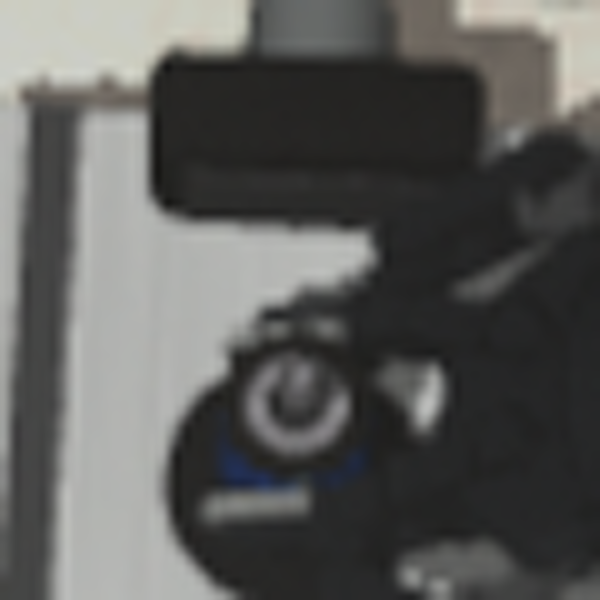

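The shoulder is felt at +7 N and the spindle stands out of the top. Releasing.

Emit:
carry_out(
  motion=[
    [0, 0, 0, 0, 0, 0, 135],
    [0, 0, 0, 0, 0, 0, 120],
    [0, 0, 0, 0, 0, 0, 105],
    [0, 0, 0, 0, 0, 0, 95],
    [0, 0, 0, 0, 0, 0, 90],
    [0, 0, 0, 0, 0, 0, 90],
  ],
)

```text
time_s: 26.42
tcp_pos: [700.6, -9.5, 89.7]
tcp_rot: [0.218, 0.722, 0.603, -0.258]
contact_force: [-1.0, 1.5, 0.2]
grip_width: 55.4
```

```bash
python3 look.py 31
```

```text
t26.42 p [700.6  -9.5  89.7] x [ 0.139  0.759 -0.637] y [ 0.984 -0.177  0.003] j [ 0.39  0.91 -0.09  1.55 -0.94  1.09  0.79] F [-1.   1.5  0.2] w55.4
bobbin [697.9 -25.4  95.2] [ 0.002  0.002 -1.   ] topface [697.9 -25.4 125.2]
proj top [339.1 179.9] scene [318.5 316.1]
pics/t31.png scale 10
pics/s31.png scale 8
```

View pics/w31.png

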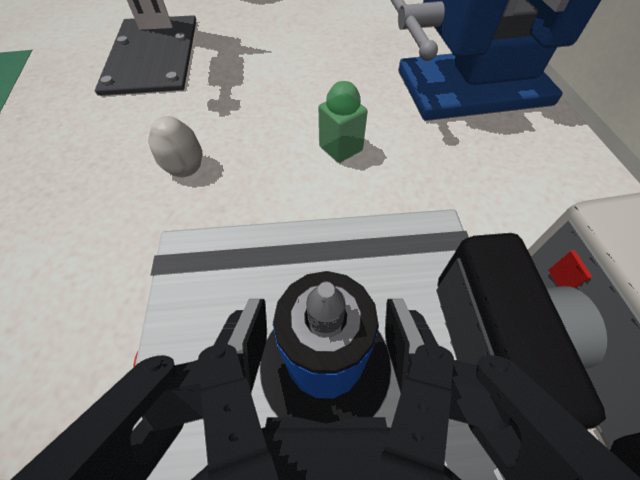

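Emit:
carry_out(
  motion=[
    [0, 0, 0, -0.8, 0, 0, 90],
    [0, 0, 0, -1.2, 0, 0, 90],
    [0, 0, 0, -1.5, 0, 0, 90],
    [0, 0, 0, -2.0, 0, 0, 90],
    [0, 0, 0, -2.5, 0, 0, 90],
    [0, 0, 0, -2.5, 0, 0, 90],
    [0, 0, 0, -2.5, 0, 0, 90],
    [0, 0, 0, -2.0, 0, 0, 90],
  ],
)

```text
time_s: 27.23
tcp_pos: [679.3, -127.1, 187.5]
tcp_rot: [0.219, 0.723, 0.602, -0.259]
contact_force: [0.4, 0.1, -0.2]
grip_width: 55.2
```

Emit:
carry_out(
  motion=[
    [0, 0, 0, -1.5, 0, 1.0, 90],
    [0, 0, 0, -2.0, 0, -1.0, 90],
    [0, 0, 0, -2.0, 0, -2.0, 90],
    [0, 0, 0, 0, 0, 0, 90],
    [0, 0, 0, 0, 0, 0, 90],
    [0, 0, 0, 0, 0, 0, 90],
  ],
)

```text
time_s: 27.73
tcp_pos: [674.0, -153.5, 236.3]
tcp_rot: [0.219, 0.723, 0.603, -0.259]
contact_force: [-1.0, -0.1, -0.3]
grip_width: 55.1
```

Run:
```python
from h import *
st()
T,S,Wr=cam("top"),cam("scene"),cam("wrist")
cv2.imwrite("pics/t32.png",T["color"]);cv2.imwrite("pics/s32.png",S["color"]);cv2.imwrite("pics/w32.png",Wr["color"])
f=np.array([696.6,-26.6,128]);print(proj(T,f),proj(S,f),proj(Wr,f),proj(Wr,f+[0,0,24]))
crop(S,285,290,60,60,"pics/s32c.png");crop(S,225,220,80,60,"pics/s32d.png")
```

```text
t27.73 p [ 674.  -153.5  236.3] x [ 0.14   0.758 -0.637] y [ 0.984 -0.178  0.004] j [ 0.54  0.8  -0.01  1.33 -0.81  1.46  0.65] F [-1.  -0.1 -0.3] w55.1
[339.57872823 180.08084489] [317.68391854 314.8175945 ] [325.76180085 224.15509772] [325.83036111 208.32497496]
pics/s32c.png scale 10
pics/s32d.png scale 10
```

View pics/s32.png

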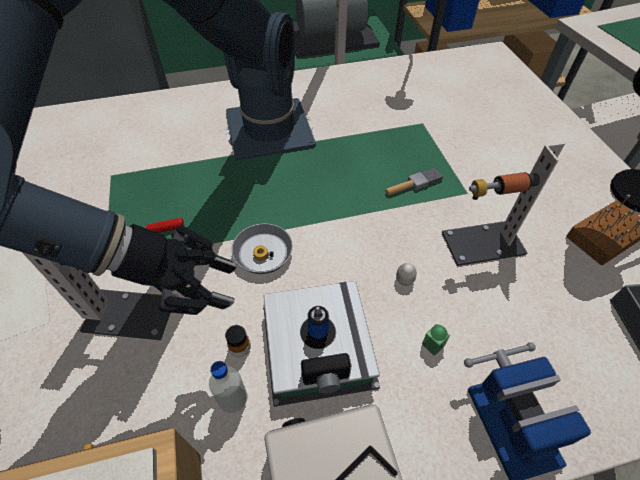

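View pics/s32c.png

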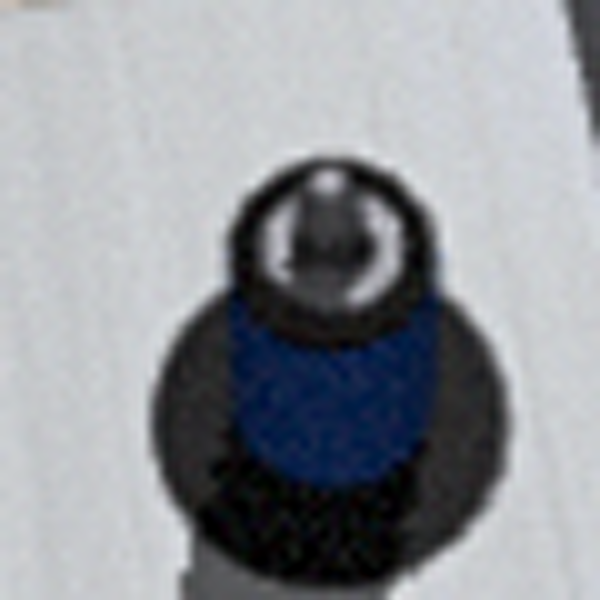

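View pics/w32.png

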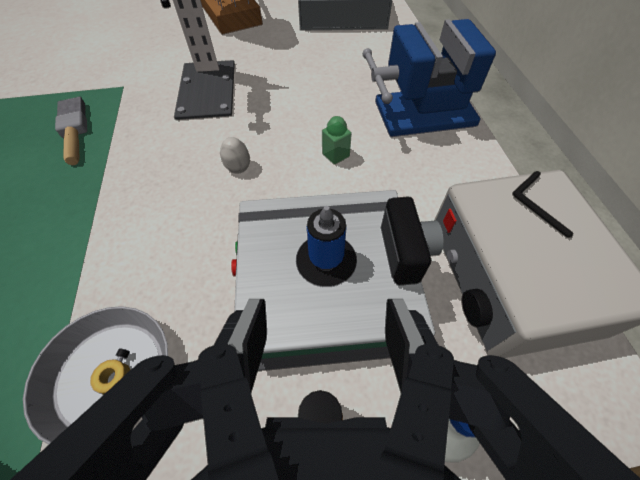

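View pics/t32.png

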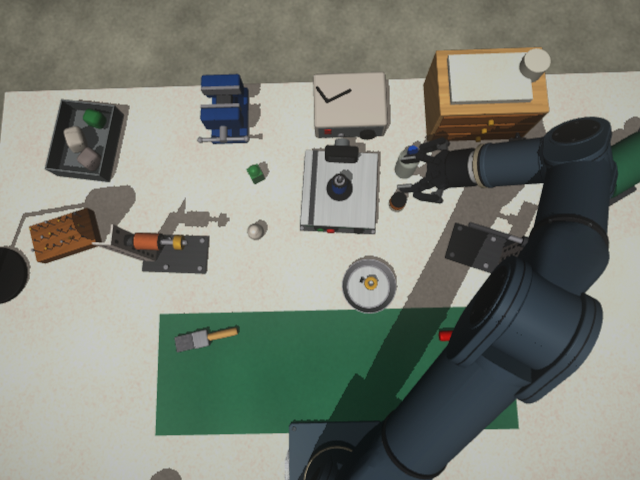

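View pics/s32d.png

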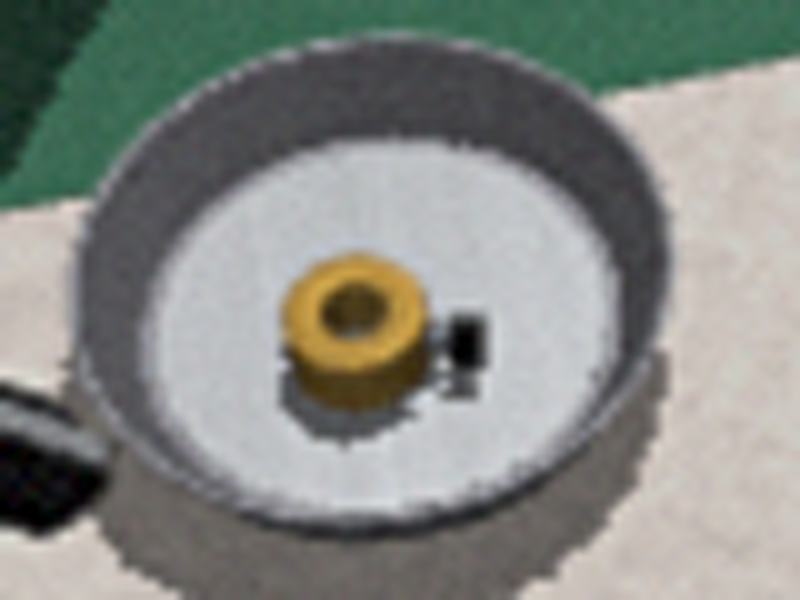

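The scene view shows the blue bobbin upright with its top face at (318,315), where a fully home bobbin should appear (318,315). The collar lies flat in the dish, and the bystanders and the brown rack are where they were. Handing in.

```bash
python3 -c "
from cell import *
print(hand_in())"
```

```text
the job is handed in; nothing more can be done
None
```

The blue bobbin is on the sander spindle and released, and the brass collar was taken off first and lies flat in the parts dish. I handed the job in at about 28 s of the 69 s allowed.

**Last checks:**
- **Bobbin:** on the way down I felt the shoulder at about 7 N. Afterwards the bobbin's top face appeared in the scene camera at pixel (318,315), where a fully home bobbin should be. The spindle stands out of its top, and the bobbin did not move when the gripper backed off.
- **Collar:** it lies flat on the dish floor, not leaning.
- **Everything else:** the brown bobbin and its collar, stone, jar, seal, bottle and brush look unmoved. In the last pictures the arm hid most of the screwdriver and part of the blue bobbin's now empty rack. The wrist force read about zero, so the gripper is touching nothing.

**What disagreed or went wrong:**
- I moved the collar the wrong way once over the dish and brought it low near the rim. I felt no contact, lifted it and moved it back to the middle.
- The collar was briefly pressed on the dish floor with about 43 N at the fingertips. That is above the 40 N limit stated for the arm and gripper body, though below the 120 N wrist limit. I eased off before letting go.
- At shoulder contact my estimate of the bobbin's height was about 1.6 mm lower than a home bobbin should be. I put that down to camera calibration and grip error.

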